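Trace a cam's working edge with a profile probe

TASK

Check the cam on the fixture: take the probe from its stand, bring its stylus against the cam's edge at the red start mark, and slide it round the side of the cam where the nose is, to the green finish mark, lightly (about 7 newtons, never more than 12) and without losing touch anywhere between the marks. Then put the probe back in its stand, fully home and let go. Leave the rest of the bench as it is.

Things in the scene. Friction and masses are not known exactly. Their poses are not given: they have to be found in the camera images.
- probe: Cordless probe, 105 mm tall, 150 g, upright in its stand. From below: round steel stylus 10 mm in diameter and 40 mm long, rounded end; flange 36 mm in diameter, 40 to 45 mm up; square blue handle 22 x 22 mm, 45 to 100 mm up (grip opposite flats); black cap. Origin: lower end of the stylus, on its axis; z up along the probe, x and y square to the flats.
- stand_hole0 (a point): Mouth of the round hole (16 mm wide, 46 mm deep) in the top of the probe's stand, a grey block 80 x 80 x 50 mm fixed to the bench. Fully home, the probe's flange rests on the stand's top: the probe's origin is then 40 mm below this point. The stand is left or right of the fixture; a grey bit tray is on the other side.
- spindle: Foot of the cam's spindle, fixed on an aluminium plate 160 x 180 x 12 mm. Origin: on the spindle axis at the plate's top, 12 mm above the bench. z up; +y towards the red mark, -y towards the green mark; -x is the side to trace. The spindle floats on springs: the cam yields sideways 0.4 mm per newton in any direction (at most 15 mm) and springs back.
- cam_mid (a point): Spindle axis at half the cam's height. The steel cam is 14 mm thick; a nut rises 23 mm above its mid-height within 17 mm of the axis. Base circle: radius 34 mm about the axis; nose: radius 14 mm about a point 36 mm off; straight tangent flanks. It cannot turn, but is clamped at an angle that is not reported: the nose points within 0.6 rad of the spindle's -x.
- start_mark (a point): Middle of the red line on the plate, 66 mm from the axis (line 43 to 89 mm, 5 mm wide). Make the first touch with the cam's edge here, where the line meets it, from outside: more than 12 mm past the line on the traced side (and less than 72 mm from the axis, up to 10 mm above the cam) the stylus must always be touching the cam.
- finish_mark (a point): Middle of the green line on the plate, opposite the red one, 66 mm from the axis, same size. Trace until the stylus axis is on this line or a few mm past it, then move away outward.
- parallel_c: dark square steel bar, 18 x 90 x 18 mm, loose bystander; origin: centre of its underside
- packer_a: small steel packing block, 20 x 45 x 18 mm, loose bystander; origin: centre of its underside
- nut_1: hexagon nut, 24 mm across, 19 mm high, loose bystander; origin: centre of its underside
Mind the look-alikes: they are no part of the job. Of the things shaped like the probe, the steel one is meant.

How it is judged:
By the outcome, as a careful person would: the job done as asked, in the order asked, and still so for the second after the job is handed in, with the robot touching nothing.
It also fails if it takes over 72 s, if anything falls off the work surface, if the arm or the gripper's body presses on something with over 40 N, if the wrist force passes 120 N, or if a joint passes its speed limit or range.

ROBOT

A 6-joint arm with a two-finger parallel gripper is mounted at the origin on a cart in front of the work surface, level with it; the furniture and walls round the work are solid. World frame = base frame: x ahead of the robot, y to its left, z up, the work surface at z = 0. Lengths are in m, angles in rad, forces in N, time in s.
With the tool pointing down it reaches from about 0.35 to 0.975 m from the base axis. Payload 4.9 kg.
Tool frame: the origin (TCP) lies at the very end of the fingers, on their centre line; the grasp point (between the pads) lies behind it (manip.grip_depth is the z of the grasp point in the tool frame, in m); z points along the fingers, y is the direction in which the jaws open and shut (so a half turn about z gives the same grasp; the last joint's range is limited). The gripper opens to 85 mm and grips with 20 to 120 N. Pads are 22 mm wide; open, the fingers measure 114 mm over their backs; the gripper's body (76 mm by 85 mm) begins 54 mm behind the grasp point. The pads swing forward as they close: fully open they stand 13 mm farther back than shut.
Start: joints at [-1.286, 0.053, 1.613, -0, 1.476, -0.119], TCP at [0.246, -0.575, 0.231] pointing down, gripper open.
Joint ranges: [-3.01, 3.01], [-1.01, 2.22], [0.06, 2.58], [-1.02, 4.17], [0.09, 2.62], [-3.14, 3.14]. Speed limits (rad/s): [2.57, 2.57, 3.14, 3.14, 3.14, 3.14].

INTERFACE

Orientations are given as a unit quaternion [w, x, y, z].
In Python, from plant import state, optics, manip, silhouettes, place_of gives the robot as it stands. The module is installed in compiled form; this text tells all that it offers.
- The arm moves only by the tool jog_arm, never from a script. Its argument "increments" is a list of rows, each an object with "slide": the shift along the tool's x, y, z in mm, a list of three; "rotation": the turn, a rotation vector about the tool's x, y, z in degrees, a list of three. A call has 1 to 20 rows; each row shifts and turns the commanded pose from where the row before left it, along the tool's axes as they then stand; what a row does not reach is not made up. A row lasts 1/12 s, in which the tool goes at most 41.7 mm and 7.16 degrees, less where a joint would pass 70% of its speed; a pose out of reach is approached as far as the arm can. A call with a gripper value outside its range is refused whole. "fingers" is the opening, from 0 (shut) to 1 (fully open), set as the call begins (left out, the last holds). The fingers move at their own pace and stop on an object; the grip force is fixed at half the most. Time passes only in rows, so rows that do not move let the fingers close. It gives the time, the measured TCP pose, the force and the opening at its end, in the units of the state.
- state(): the state, without advancing time (a new reading comes with each control period).
- optics.grab_frame(name): name is "scene" or "top" or "wrist"; returns a dict with "frame" (480x640x3 uint8, blue, green, red), "camera_matrix" (3x3 intrinsics, pixels), "R" (3x3) and "t" (3): a world point X has camera coordinates R X + t. Camera axes: x right, y down, z forward; pixel columns grow to the right and rows downward; lengths in m; the calibration is good to about 2 mm. A picture is of the moment at which its call begins. There is no depth.
- manip.job_done(): hands the job in, once; it reports no verdict.
Trained networks look in the newest picture that a camera, given by its name, has taken for a name from the list of things; names that differ only in an ending like _2 or _b are one class to them, and where a whole thing is asked for, a point or a joint stands for the part that bears it (a point fixed in the world has none). Each returns a list of dicts, best first, with "score" (0 to 1); they miss things now and then, are a little off and sometimes report something else, mostly with a low value. They report only what shows in the picture. A call takes as long as a camera call. They do not tell look-alikes from the thing itself.
- silhouettes(thing, camera): "mask" (480x640 bool, what is visible of it) and "bbox" ([left, top, right, bottom] in pixels, round what is visible of it).
- place_of(thing, camera): "uv" ([column, row] in pixels: a listed point, or the origin of a listed thing).
The state is a dict: "time": time; "joint_pos": joint angles; "joint_vel": joint speeds; "joint_efforts": joint torques, N m; "tool_pos": TCP position; "tool_rot": TCP orientation; "contact_force": force on the tool from outside, world axes, zero at the start; "ft_torque": the same for the moment, N m; "gripper_width": opening from 0.0 (shut) to 1.0 (fully open).
Only numpy, scipy, OpenCV 4.12 (cv2) and the standard library are available. Lean on these libraries where they do the work, as an engineer would, in place of code of your own. Each camera call takes 0.05 s, during which the arm holds its last target.

## Working session

There is one attempt and no reset: what is moved stays moved. The work goes in short steps, Python scripts to look and compute and a tool call to move; the robot and the scene stay as the last step left them, time stands still between calls to the robot, and variables do not carry over. Pictures are saved under pics/ and viewed, and the job is handed in when it is done.

Besides the shell and the picture viewer there is one more tool, called after "Request:" in YAML: its name, and indented under it one key for each argument. jog_arm: Moves the arm, as the interface text tells. Its arguments: {"type":"object","properties":{"increments":{"type":"array","items":{"type":"object","properties":{"slide":{"type":"array","items":{"type":"number"}},"rotation":{"type":"array","items":{"type":"number"}}}}},"fingers":{"type":"number"}},"required":["increments"]}

```bash
mkdir -p pics; cat > h.py <<'E'
import numpy as np, cv2
from plant import state, optics, manip, silhouettes, place_of
def ray(f,uv):
    K,R,t=map(np.array,(f["camera_matrix"],f["R"],f["t"]))
    d=R.T@np.linalg.inv(K)@np.array([uv[0],uv[1],1.]); return -R.T@t,d
def atz(f,uv,z):
    c,d=ray(f,uv); return c+d*(z-c[2])/d[2]
def proj(f,X):
    K,R,t=map(np.array,(f["camera_matrix"],f["R"],f["t"]))
    p=K@(R@np.array(X)+t); return p[:2]/p[2]
E
python3 - <<'E'
from h import *
s=state();print({k:np.round(v,4) for k,v in s.items()}, manip.grip_depth)
for c in ["scene","top","wrist"]:
    f=optics.grab_frame(c); cv2.imwrite(f"pics/{c}0.png",f["frame"])
    print(c,np.round(-np.array(f["R"]).T@f["t"],3))
    for n in ["probe","stand_hole0","spindle","cam_mid","start_mark","finish_mark"]:
        for r in place_of(n,c)[:3]: print(n,np.round(r["uv"],1),round(r["score"],2), np.round(atz(f,r["uv"],{"stand_hole0":.05,"probe":.01,"cam_mid":.05}.get(n,.012)),4))
E
```

```text
{'time': np.float64(0.0), 'joint_pos': array([-1.286 ,  0.0533,  1.6143,  0.    ,  1.476 , -0.119 ]), 'joint_vel': array([ 0.0017, -0.0006,  0.0006, -0.0006,  0.001 , -0.0007]), 'joint_efforts': array([-4.00000e-04, -3.93687e+01, -3.70178e+01, -3.00000e-04,
        7.00000e-03, -0.00000e+00]), 'tool_pos': array([ 0.2454, -0.5742,  0.2301]), 'tool_rot': array([-1.000e-03,  9.797e-01,  2.005e-01, -1.000e-04]), 'contact_force': array([ 0.0024, -0.3617, -0.0043]), 'ft_torque': array([ 0.0126, -0.0245, -0.0198]), 'gripper_width': np.float64(0.9999)} -0.0187
scene [-0.53  -0.841  0.691]
probe [388.7 285.8] 0.73 [ 0.502  -0.2817  0.01  ]
probe [366.9 329.3] 0.7 [ 0.3229 -0.3317  0.01  ]
probe [369.7 294.9] 0.63 [ 0.4425 -0.2661  0.01  ]
stand_hole0 [372.1 280.7] 0.93 [ 0.4406 -0.2728  0.05  ]
spindle [285.  249.2] 0.77 [0.5143 0.0382 0.012 ]
cam_mid [279.8 237.1] 0.8 [0.5036 0.0448 0.05  ]
cam_mid [259.9 243.4] 0.71 [0.4463 0.0637 0.05  ]
start_mark [264.5 243.4] 0.58 [0.511  0.1068 0.012 ]
finish_mark [301.  254.3] 0.59 [ 0.5141 -0.0152  0.012 ]
top [ 0.324 -0.037  1.482]
probe [418.1 251.2] 0.74 [ 0.5286 -0.2589  0.01  ]
probe [463.1 313.5] 0.66 [ 0.3819 -0.3667  0.01  ]
probe [437.4 332.6] 0.55 [ 0.3352 -0.3056  0.01  ]
stand_hole0 [424.8 285.9] 0.88 [ 0.4418 -0.2689  0.05  ]
spindle [292.8 253.5] 0.86 [0.5143 0.0436 0.012 ]
cam_mid [293.3 256.2] 0.82 [0.503  0.0401 0.05  ]
wrist [ 0.322 -0.542  0.373]
```

View pics/scene0.png

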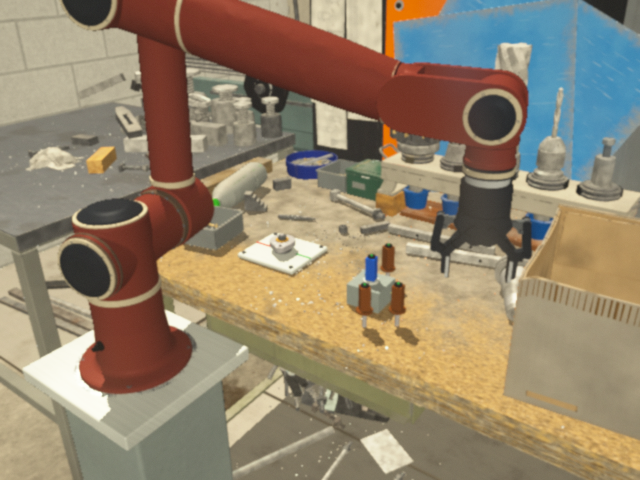

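View pics/top0.png

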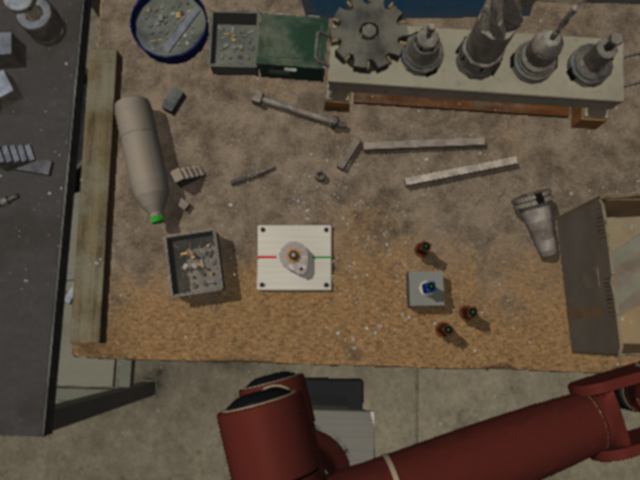

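View pics/wrist0.png

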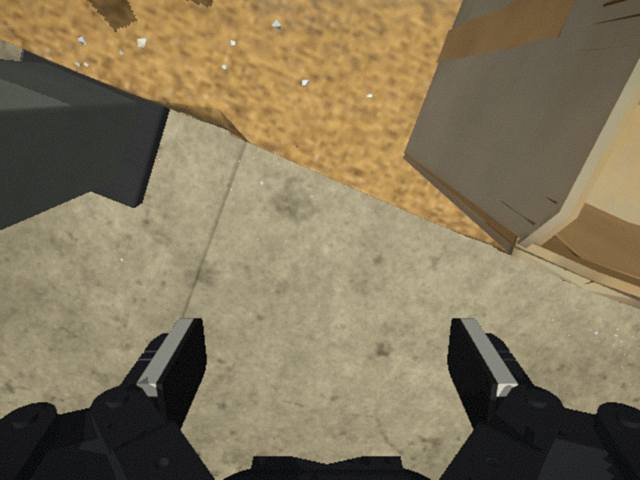

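```bash
python3 - <<'E'
from h import *
f=optics.grab_frame("top"); im=f["frame"]
a=cv2.resize(im[215:300,245:345],None,fx=4,fy=4,interpolation=cv2.INTER_CUBIC)
b=cv2.resize(im[230:345,395:490],None,fx=4,fy=4,interpolation=cv2.INTER_CUBIC)
h=max(a.shape[0],b.shape[0]);o=np.zeros((h,800,3),np.uint8);o[:a.shape[0],:400]=a;o[:b.shape[0],400:400+b.shape[1]]=b
cv2.imwrite("pics/zoom.png",o)
# plate line ends colour
hsv=cv2.cvtColor(im,cv2.COLOR_BGR2HSV)
for n,lo,hi in (("red",(0,120,80),(8,255,255)),("green",(45,80,60),(85,255,255))):
    m=cv2.inRange(hsv,lo,hi); m[:, :250]=0;m[:,340:]=0;m[:220]=0;m[300:]=0
    p=np.argwhere(m)[:,::-1]; print(n,len(p),p.mean(0),atz(f,p.mean(0),.012)); 
m=cv2.inRange(hsv,(105,150,50),(130,255,255));m[:270]=0;m[310:]=0;m[:,:400]=0;m[:,450:]=0
p=np.argwhere(m)[:,::-1];print(len(p),atz(f,p.mean(0),.08))
E
```

```text
red 38 [266.  256.5] [0.5051619  0.10789003 0.012     ]
green 19 [322. 257.] [ 0.50772439 -0.02707918  0.012     ]
55 [ 0.4357729  -0.27059931  0.08      ]
```

View pics/zoom.png

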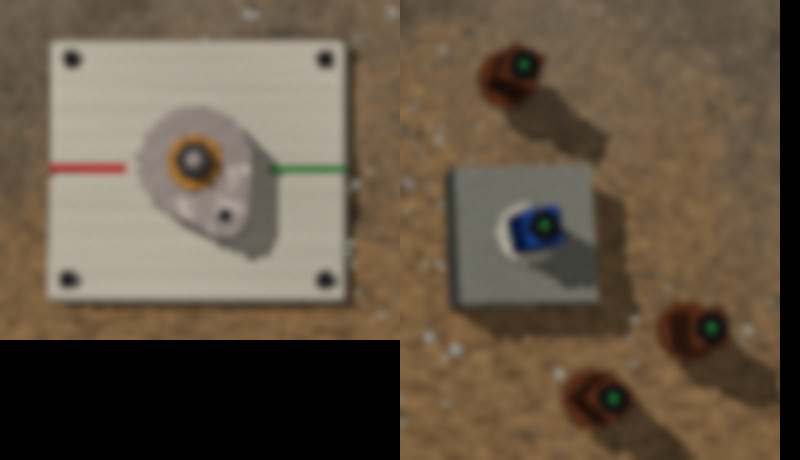

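Request:
jog_arm:
  increments:
    - {"slide": [-3, -14, -2], "rotation": [0, 0, 5.8]}
    - {"slide": [-1, -16, -2], "rotation": [0, 0, 5.8]}
    - {"slide": [1, -18, -2], "rotation": [0, 0, 5.8]}
    - {"slide": [3, -20, -2], "rotation": [0, 0, 5.7]}
    - {"slide": [9, -24, -2]}
    - {"slide": [9, -24, -2]}
    - {"slide": [9, -24, -2]}
    - {"slide": [9, -24, -2]}
    - {"slide": [9, -24, -2]}
    - {"slide": [9, -24, -2]}
    - {"slide": [9, -24, -2]}
    - {"slide": [9, -24, -2]}
    - {"slide": [9, -24, -2]}
    - {"slide": [9, -20, 0]}
    - {"slide": [0, 0, 0]}

```text
invalid input
```

```bash
python3 - <<'E'
from h import *
s=state();print(s["time"],np.round(s["tool_pos"],4),np.round(s["tool_rot"],4))
c="wrist"
f=optics.grab_frame(c); cv2.imwrite(f"pics/w1.png",f["frame"]); np.save("f1.npy",f,allow_pickle=True)
print(c,np.round(-np.array(f["R"]).T@f["t"],3),np.round(f["R"],3))
for n in ["probe","stand_hole0"]:
        for r in place_of(n,c)[:3]: print(n,np.round(r["uv"],1),round(r["score"],2), np.round(atz(f,r["uv"],{"stand_hole0":.05,"probe":.01}.get(n,.012)),4))
E
```

```text
1.1 [ 0.2456 -0.5747  0.2313] [0.     0.9797 0.2005 0.    ]
wrist [ 0.322 -0.542  0.373] [[ 0.394 -0.919 -0.001]
 [-0.871 -0.373  0.32 ]
 [-0.295 -0.125 -0.947]]
```

View pics/w1.png

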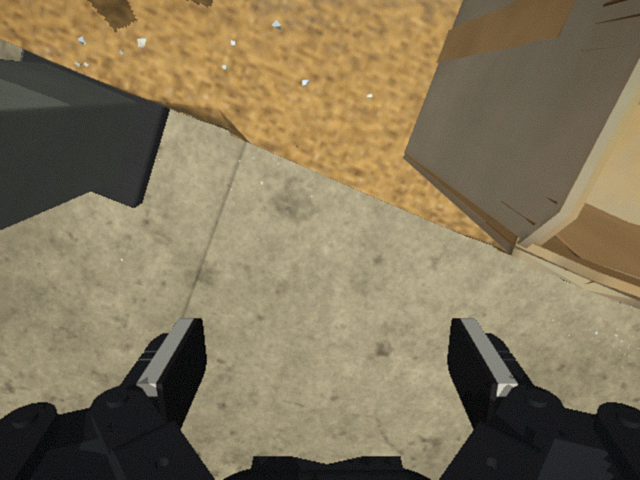

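Request:
jog_arm:
  increments:
    - {"slide": [-3, -14, -2], "rotation": [0, 0, 5.8]}
    - {"slide": [-1, -16, -2], "rotation": [0, 0, 5.8]}
    - {"slide": [1, -18, -2], "rotation": [0, 0, 5.8]}
    - {"slide": [3, -20, -2], "rotation": [0, 0, 5.7]}
    - {"slide": [11, -24, -2], "rotation": [0, 0, 0]}
    - {"slide": [11, -24, -2], "rotation": [0, 0, 0]}
    - {"slide": [11, -24, -2], "rotation": [0, 0, 0]}
    - {"slide": [11, -24, -2], "rotation": [0, 0, 0]}
    - {"slide": [11, -24, -2], "rotation": [0, 0, 0]}
    - {"slide": [11, -24, -2], "rotation": [0, 0, 0]}
    - {"slide": [11, -24, -2], "rotation": [0, 0, 0]}
    - {"slide": [11, -24, -2], "rotation": [0, 0, 0]}
    - {"slide": [11, -24, -2], "rotation": [0, 0, 0]}
    - {"slide": [11, -20, 0], "rotation": [0, 0, 0]}
    - {"slide": [0, 0, 0], "rotation": [0, 0, 0]}

```text
time: 2.5
tool_pos: [0.3411, -0.2714, 0.2578]
tool_rot: [-0.0, 1.0, 0.002, 0.001]
contact_force: [0.4, -0.3, 0.6]
gripper_width: 0.997
```

```bash
python3 - <<'E'
from h import *
s=state();print(s["time"],np.round(s["tool_pos"],4),np.round(s["tool_rot"],4))
c="wrist"
f=optics.grab_frame(c); cv2.imwrite(f"pics/w2.png",f["frame"]); np.save("f2.npy",f,allow_pickle=True)
print(c,np.round(-np.array(f["R"]).T@f["t"],3),np.round(f["R"],3))
for n in ["probe","stand_hole0"]:
        for r in place_of(n,c)[:3]: print(n,np.round(r["uv"],1),round(r["score"],2), np.round(atz(f,r["uv"],{"stand_hole0":.05,"probe":.01}.get(n,.012)),4))
E
```

```text
2.5 [ 0.3411 -0.2714  0.2578] [-1.0e-04  1.0e+00  2.4e-03  8.0e-04]
wrist [ 0.424 -0.271  0.399] [[ 0.005 -1.    -0.002]
 [-0.948 -0.006  0.319]
 [-0.319  0.    -0.948]]
probe [326.5  71.8] 0.94 [ 0.4392 -0.2698  0.01  ]
probe [371.8 180.2] 0.79 [ 0.3457 -0.3122  0.01  ]
probe [434.6 134.9] 0.72 [ 0.387  -0.3667  0.01  ]
```

View pics/w2.png

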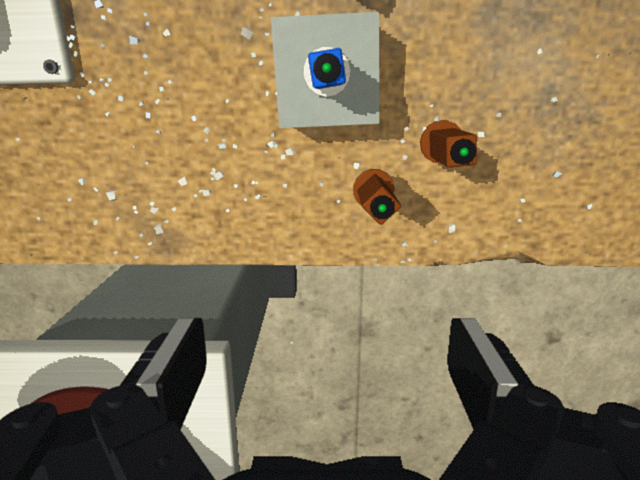

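```bash
python3 - <<'E'
from h import *
f=np.load("f2.npy",allow_pickle=True).item(); im=f["frame"]
cv2.imwrite("pics/z2.png",cv2.resize(im[5:140,255:395],None,fx=4.4,fy=4.4,interpolation=cv2.INTER_CUBIC))
hsv=cv2.cvtColor(im,cv2.COLOR_BGR2HSV)
g=cv2.inRange(hsv,(45,120,80),(80,255,255)); g[:,:300]=0;g[:,350:]=0;g[100:]=0
p=np.argwhere(g)[:,::-1].mean(0); print("cap",p,atz(f,p,.115))
m=cv2.inRange(hsv,(100,120,40),(130,255,255));m[:,:290]=0;m[:,360:]=0;m[110:]=0
c=max(cv2.findContours(m,0,2)[0],key=cv2.contourArea); r=cv2.minAreaRect(c);print(r)
for q in cv2.boxPoints(r): print(q,np.round(atz(f,q,.11),4))
# stand corners
for q in ((271,17),(379,11),(380,125),(279,128)): print(np.round(atz(f,q,.05),4))
E
```

```text
cap [326.07142857  67.17142857] [ 0.43772582 -0.26974225  0.115     ]
((326.8108215332031, 67.86486053466797), (36.49657440185547, 33.53739547729492), 80.53767395019531)
[307.2703   52.62162] [ 0.4464 -0.2579  0.11  ]
[340.35135  47.1081 ] [ 0.4497 -0.2786  0.11  ]
[346.35135  83.1081 ] [ 0.4285 -0.2828  0.11  ]
[313.2703   88.62162] [ 0.4251 -0.2616  0.11  ]
[ 0.4752 -0.2287  0.05  ]
[ 0.4796 -0.3082  0.05  ]
[ 0.3982 -0.3127  0.05  ]
[ 0.3955 -0.2322  0.05  ]
```

View pics/z2.png

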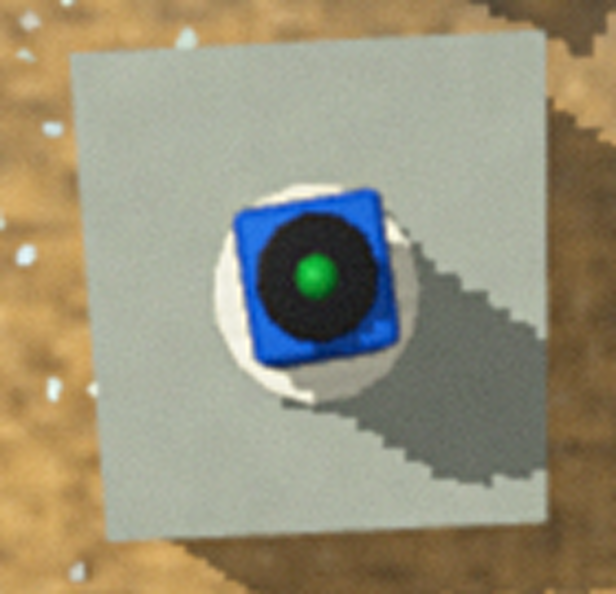

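Request:
jog_arm:
  increments:
    - {"slide": [0, 0, 0], "rotation": [0, 0, -5]}
    - {"slide": [0, 0, 0], "rotation": [0, 0, -5]}
    - {"slide": [19, 3, 20], "rotation": [0, 0, 0]}
    - {"slide": [19, 3, 25], "rotation": [0, 0, 0]}
    - {"slide": [19, 3, 25], "rotation": [0, 0, 0]}
    - {"slide": [19, 3, 25], "rotation": [0, 0, 0]}
    - {"slide": [19, 3.4, 25], "rotation": [0, 0, 0]}
    - {"slide": [0, 0, 0], "rotation": [0, 0, 0]}
    - {"slide": [0, 0, 0], "rotation": [0, 0, 0]}

```text
time: 3.4
tool_pos: [0.4349, -0.2726, 0.135]
tool_rot: [-0.002, 0.996, 0.087, -0.002]
contact_force: [0.1, -0.1, -0.5]
gripper_width: 1.0
```

```bash
python3 - <<'E'
from h import *
s=state();print(s["time"],np.round(s["tool_pos"],4),np.round(s["tool_rot"],4),s["contact_force"])
f=optics.grab_frame("wrist"); cv2.imwrite(f"pics/w3.png",f["frame"])
im=f["frame"];hsv=cv2.cvtColor(im,cv2.COLOR_BGR2HSV)
g=cv2.inRange(hsv,(45,120,80),(80,255,255))
p=np.argwhere(g)[:,::-1].mean(0); print("cap",p,atz(f,p,.115))
E
```

```text
3.4 [ 0.4349 -0.2726  0.135 ] [-0.0017  0.9962  0.0872 -0.002 ] [ 0.07082603 -0.11190106 -0.50515809]
cap [341.07783019 221.50235849] [ 0.46893917 -0.2717899   0.115     ]
```

View pics/w3.png

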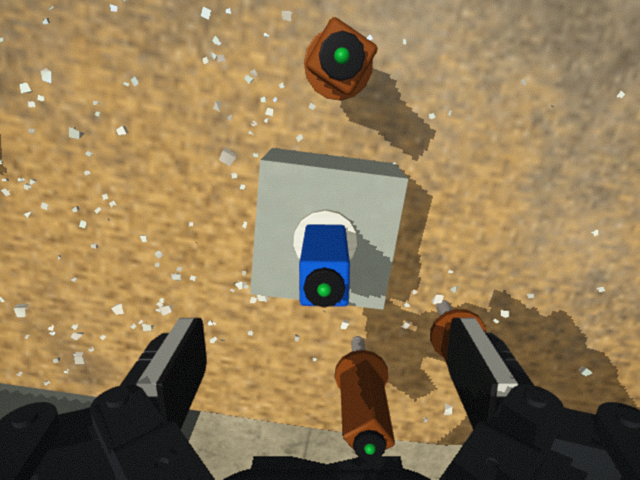

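```bash
python3 - <<'E'
from h import *
f=optics.grab_frame("wrist");s=state()
for z in (.115,): 
  p=atz(f,(323.5,289.5),z); print(p)
from scipy.spatial.transform import Rotation as R
q=s["tool_rot"];Rm=R.from_quat([q[1],q[2],q[3],q[0]]).as_matrix();print(Rm.round(3))
d=np.array([p[0],p[1],.063])-s["tool_pos"];print(Rm.T@d*1000)
E
```

```text
[ 0.43803573 -0.2709796   0.115     ]
[[ 0.985  0.173  0.001]
 [ 0.173 -0.985 -0.001]
 [ 0.     0.001 -1.   ]]
[ 2.61408633 -2.40177964 75.30307535]
```

Request:
jog_arm:
  increments:
    - {"slide": [2.6, -2.2, 10], "rotation": [0, 0, 0]}
    - {"slide": [0, 0, 20], "rotation": [0, 0, 0]}
    - {"slide": [0, 0, 20], "rotation": [0, 0, 0]}
    - {"slide": [0, 0, 15], "rotation": [0, 0, 0]}
    - {"slide": [0, 0, 9], "rotation": [0, 0, 0]}
    - {"slide": [0, 0, 0], "rotation": [0, 0, 0]}
    - {"slide": [0, 0, 0], "rotation": [0, 0, 0]}
    - {"slide": [0, 0, 0], "rotation": [0, 0, 0]}

```text
time: 4.17
tool_pos: [0.439, -0.2707, 0.0649]
tool_rot: [0.001, 0.996, 0.087, 0.001]
contact_force: [0.3, -1.1, 0.1]
gripper_width: 1.0
```

Request:
jog_arm:
  fingers: 0
  increments:
    - {"slide": [0, 0, 0], "rotation": [0, 0, 0]}
    - {"slide": [0, 0, 0], "rotation": [0, 0, 0]}
    - {"slide": [0, 0, 0], "rotation": [0, 0, 0]}
    - {"slide": [0, 0, 0], "rotation": [0, 0, 0]}
    - {"slide": [0, 0, 0], "rotation": [0, 0, 0]}
    - {"slide": [0, 0, 0], "rotation": [0, 0, 0]}
    - {"slide": [0, 0, 0], "rotation": [0, 0, 0]}
    - {"slide": [0, 0, 0], "rotation": [0, 0, 0]}
    - {"slide": [0, 0, 0], "rotation": [0, 0, 0]}
    - {"slide": [0, 0, 0], "rotation": [0, 0, 0]}
    - {"slide": [0, 0, 0], "rotation": [0, 0, 0]}
    - {"slide": [0, 0, 0], "rotation": [0, 0, 0]}

```text
time: 5.17
tool_pos: [0.4385, -0.2701, 0.0636]
tool_rot: [0.0, 0.996, 0.087, 0.0]
contact_force: [1.2, 0.1, 3.0]
gripper_width: 0.255
```

```bash
python3 - <<'E'
from h import *
s=state();print(s["time"],np.round(s["tool_pos"],4),np.round(s["tool_rot"],4),s["contact_force"],s["ft_torque"],s["gripper_width"])
f=optics.grab_frame("wrist"); cv2.imwrite(f"pics/w4.png",f["frame"])
E
```

```text
5.1667 [ 0.4385 -0.2701  0.0636] [2.000e-04 9.962e-01 8.750e-02 3.000e-04] [1.18320815 0.10002967 2.98141549] [ 0.02276078 -0.01889145  0.00876712] 0.25508793270826247
```

View pics/w4.png

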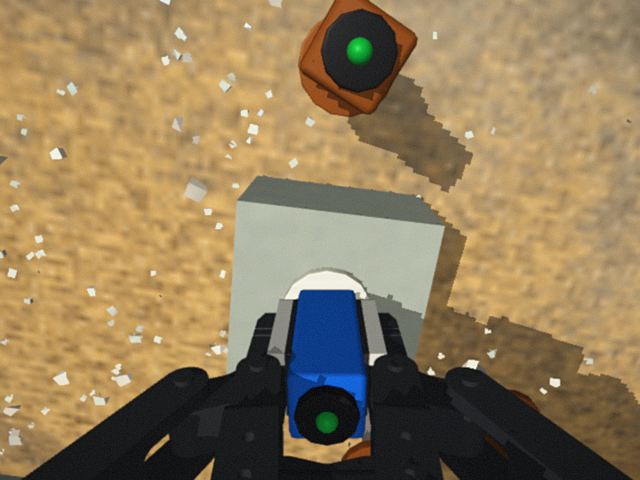

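Request:
jog_arm:
  increments:
    - {"slide": [0, 0, -4], "rotation": [0, 0, 0]}
    - {"slide": [0, 0, -10], "rotation": [0, 0, 0]}
    - {"slide": [0, 0, -20], "rotation": [0, 0, 0]}
    - {"slide": [0, 0, -20], "rotation": [0, 0, 0]}
    - {"slide": [0, 0, -20], "rotation": [0, 0, 0]}
    - {"slide": [0, 0, -20], "rotation": [0, 0, 5]}
    - {"slide": [0, 0, -20], "rotation": [0, 0, 5]}
    - {"slide": [-2, -14, -20], "rotation": [0, 0, 0]}
    - {"slide": [-2, -27, -4], "rotation": [0, 0, 0]}
    - {"slide": [-2, -27, 0], "rotation": [0, 0, 0]}
    - {"slide": [-2, -27, 0], "rotation": [0, 0, 0]}
    - {"slide": [-2, -27, 0], "rotation": [0, 0, 0]}
    - {"slide": [-2, -27, 0], "rotation": [0, 0, 0]}
    - {"slide": [-2, -27, 0], "rotation": [0, 0, 0]}
    - {"slide": [-2, -27, 0], "rotation": [0, 0, 0]}
    - {"slide": [-2, -27, 0], "rotation": [0, 0, 0]}
    - {"slide": [0, -27, 0], "rotation": [0, 0, 0]}
    - {"slide": [0, -27, 0], "rotation": [0, 0, 0]}
    - {"slide": [0, -26, 0], "rotation": [0, 0, 0]}
    - {"slide": [0, 0, 0], "rotation": [0, 0, 0]}

```text
time: 6.88
tool_pos: [0.4192, 0.0434, 0.2013]
tool_rot: [-0.001, 1.0, 0.003, -0.0]
contact_force: [-1.1, -1.1, -1.9]
gripper_width: 0.252
```

```bash
python3 - <<'E'
from h import *
s=state();print(s["time"],np.round(s["tool_pos"],4),np.round(s["tool_rot"],4),s["contact_force"],s["ft_torque"],s["gripper_width"])
f=optics.grab_frame("wrist"); cv2.imwrite(f"pics/w5.png",f["frame"]); np.save("f5.npy",f,allow_pickle=True)
for n,z in [("spindle",.012),("cam_mid",.04),("start_mark",.012),("finish_mark",.012)]:
        for r in place_of(n,"wrist")[:3]: print(n,np.round(r["uv"],1),round(r["score"],2), np.round(atz(f,r["uv"],z),4))
E
```

```text
6.8833 [0.4192 0.0434 0.2013] [-9.0e-04  1.0e+00  2.7e-03 -3.0e-04] [-1.07065471 -1.10127485 -1.90414974] [0.0206949  0.02303695 0.00812649] 0.25177586750018693
spindle [329.8  82.3] 0.77 [0.5073 0.0428 0.012 ]
cam_mid [330.9  83. ] 0.94 [0.5065 0.0422 0.04  ]
```

View pics/w5.png

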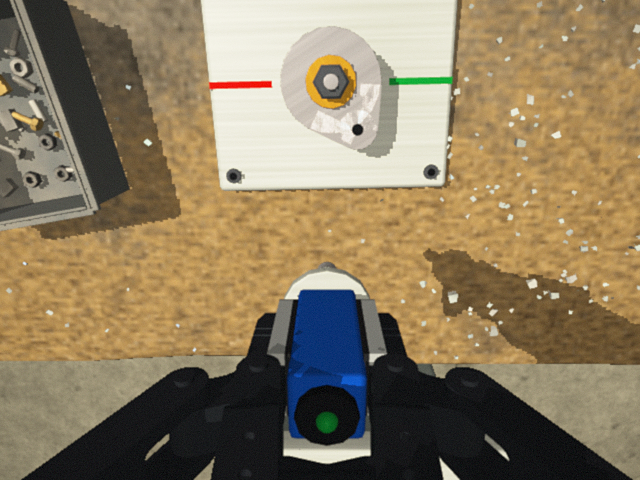

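```bash
python3 - <<'E'
from h import *
f=np.load("f5.npy",allow_pickle=True).item()
im=f["frame"]; cv2.imwrite("pics/z5.png",cv2.resize(im[0:195,200:465],None,fx=3,fy=3,interpolation=cv2.INTER_CUBIC))
for q in ((210,86),(271,84),(390,81.5),(453,79),(358,129),(331,82)):
    print(q,[np.round(atz(f,q,z),4)[:2] for z in (.012,.03,.04,.05,.06)])
print(-np.array(f["R"]).T@f["t"])
E
```

```text
(210, 86) [array([0.5042, 0.1307]), array([0.5041, 0.1259]), array([0.5041, 0.1233]), array([0.504 , 0.1207]), array([0.5039, 0.1181])]
(271, 84) [array([0.5059, 0.0858]), array([0.5057, 0.0836]), array([0.5056, 0.0823]), array([0.5055, 0.081 ]), array([0.5054, 0.0798])]
(390, 81.5) [array([ 0.5081, -0.0012]), array([0.5078, 0.0013]), array([0.5076, 0.0027]), array([0.5075, 0.004 ]), array([0.5073, 0.0054])]
(453, 79) [array([ 0.5101, -0.0469]), array([ 0.5097, -0.042 ]), array([ 0.5095, -0.0392]), array([ 0.5092, -0.0365]), array([ 0.509 , -0.0338])]
(358, 129) [array([0.4742, 0.0212]), array([0.4757, 0.0224]), array([0.4766, 0.0231]), array([0.4774, 0.0238]), array([0.4783, 0.0245])]
(331, 82) [array([0.5075, 0.0419]), array([0.5073, 0.042 ]), array([0.5071, 0.0421]), array([0.5069, 0.0422]), array([0.5068, 0.0422])]
[0.50214615 0.0439672  0.3427635 ]
```

View pics/z5.png

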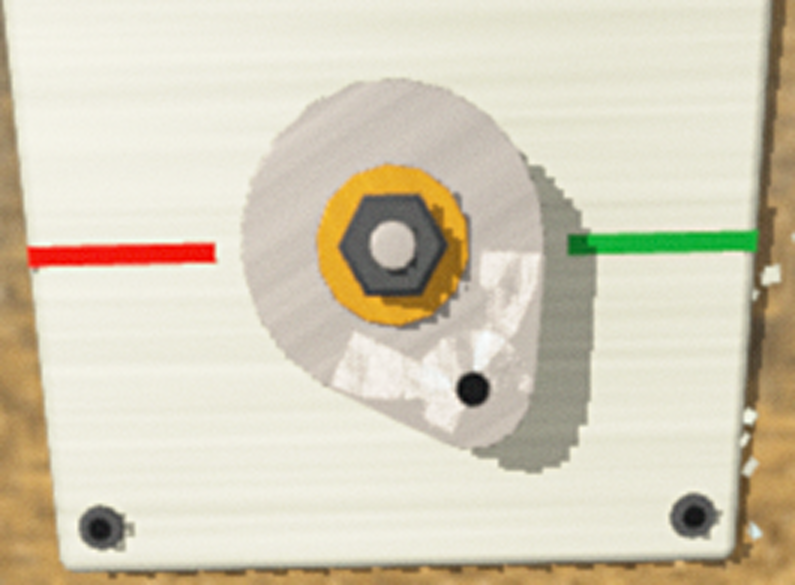

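```bash
python3 - <<'E'
from h import *
f=optics.grab_frame("scene");im=f["frame"]
cv2.imwrite("pics/s6.png",cv2.resize(im[225:280,230:335],None,fx=7,fy=7,interpolation=cv2.INTER_CUBIC))
for n in ["spindle","cam_mid","start_mark","finish_mark"]:
    print(n,[(np.round(r["uv"],1),round(r["score"],2)) for r in place_of(n,"scene")[:2]])
A=np.array([.507,.0421])
for z in (.012,.02,.03,.04,.05,.06): print(z,proj(f,[*A,z]))
y=np.array([-.033,1.]);y/=np.linalg.norm(y)
for s in (.043,.089,-.043,-.089): print(s,proj(f,[*(A+s*y),.012]))
E
```

```text
spindle [(array([283.1, 252. ]), 0.97)]
cam_mid [(array([282.6, 240.9]), 0.86), (array([342.5, 234.1]), 0.54)]
start_mark [(array([263.6, 242.3]), 0.94), (array([365.7, 280. ]), 0.41)]
finish_mark [(array([301.3, 254.6]), 0.66)]
0.012 [282.12306636 249.87045227]
0.02 [281.98024832 247.15716535]
0.03 [281.80084933 243.74890607]
0.04 [281.62046908 240.32200442]
0.05 [281.43909948 236.87630701]
0.06 [281.25673237 233.4116588 ]
0.043 [269.34104318 246.10409806]
0.089 [256.07166301 242.19413913]
-0.043 [295.28714287 253.7493824 ]
-0.089 [309.81232868 258.02937734]
```

View pics/s6.png

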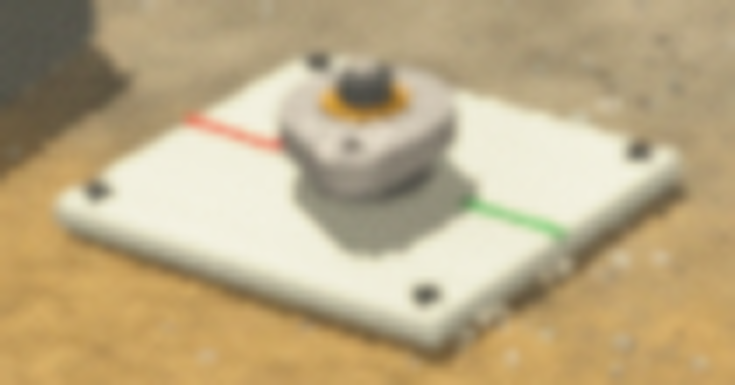

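```bash
python3 - <<'E'
from h import *
f=optics.grab_frame("scene")
n=np.array([-.0304,-.019]);n/=np.linalg.norm(n)
A=np.array([.507,.0421])
print("hole",[(z,proj(f,[*(A+.036*n),z]).round(1)) for z in (.03,.035,.04,.045)],"obs 280,245.9")
# camera facing nose silhouette bottom row
for zt in (.032,.036,.040,.044):
    P=[]
    for z in (zt,zt-.014):
        for a in np.linspace(0,6.28,60):
            P.append(proj(f,[*(A+.036*n+.014*np.array([np.cos(a),np.sin(a)])),z]))
            P.append(proj(f,[*(A+.034*np.array([np.cos(a),np.sin(a)])),z]))
    P=np.array(P);print(zt,P.min(0),P.max(0))
print("obs left",280/7+230,"right",457/7+230,"bottom",199/7+225, "top ~",62/7+225)
E
```

```text
hole [(0.03, array([280.1, 249.9])), (0.035, array([280. , 248.2])), (0.04, array([279.9, 246.4])), (0.045, array([279.8, 244.7]))] obs 280,245.9
0.032 [268.81678511 237.51276087] [294.88450894 256.5490324 ]
0.036 [268.73048085 236.1642104 ] [294.82691682 255.15717395]
0.04 [268.64398767 234.81276851] [294.7691991  253.76218795]
0.044 [268.55730495 233.45842589] [294.71135536 252.36406385]
obs left 270.0 right 295.2857142857143 bottom 253.42857142857142 top ~ 233.85714285714286
```

Request:
jog_arm:
  increments:
    - {"slide": [0, 0, 0], "rotation": [0, 0, -1.6]}
    - {"slide": [15, -8.5, 0], "rotation": [0, 0, 0]}
    - {"slide": [15, -8.5, 0], "rotation": [0, 0, 0]}
    - {"slide": [15, -8.5, 0], "rotation": [0, 0, 0]}
    - {"slide": [15, -8.5, 10], "rotation": [0, 0, 0]}
    - {"slide": [15, -8.5, 15], "rotation": [0, 0, 0]}
    - {"slide": [12.8, -8.6, 15], "rotation": [0, 0, 0]}
    - {"slide": [0, 0, 15], "rotation": [0, 0, 0]}
    - {"slide": [0, 0, 15], "rotation": [0, 0, 0]}
    - {"slide": [0, 0, 15], "rotation": [0, 0, 0]}
    - {"slide": [0, 0, 12], "rotation": [0, 0, 0]}
    - {"slide": [0, 0, 8], "rotation": [0, 0, 0]}
    - {"slide": [0, 0, 0], "rotation": [0, 0, 0]}
    - {"slide": [0, 0, 0], "rotation": [0, 0, 0]}
    - {"slide": [0, 0, 0], "rotation": [0, 0, 0]}

```text
time: 8.68
tool_pos: [0.5071, 0.0936, 0.0973]
tool_rot: [-0.0, 1.0, 0.014, 0.001]
contact_force: [-0.6, 0.9, -1.7]
gripper_width: 0.25
```

```bash
python3 - <<'E'
from h import *
s=state();print(s["time"],np.round(s["tool_pos"],4),np.round(s["tool_rot"],4),s["contact_force"],s["ft_torque"])
for c in ("wrist","scene"):
    f=optics.grab_frame(c); im=f["frame"]
    if c=="scene": im=cv2.resize(im[205:285,220:340],None,fx=6,fy=6,interpolation=cv2.INTER_CUBIC)
    cv2.imwrite(f"pics/{c}7.png",im)
s=state();print(s["time"],np.round(s["tool_pos"],4),s["contact_force"])
E
```

```text
8.6833 [0.5071 0.0936 0.0973] [-0.000e+00  9.999e-01  1.420e-02  9.000e-04] [-0.62861748  0.90116034 -1.74149806] [-0.04474015 -0.02425777 -0.03030831]
8.7833 [0.5072 0.0936 0.0976] [0.30488592 0.02860589 0.15283224]
```

View pics/wrist7.png

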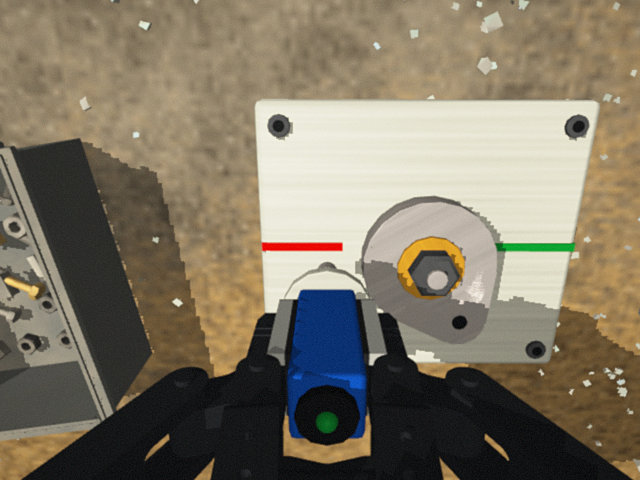

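View pics/scene7.png

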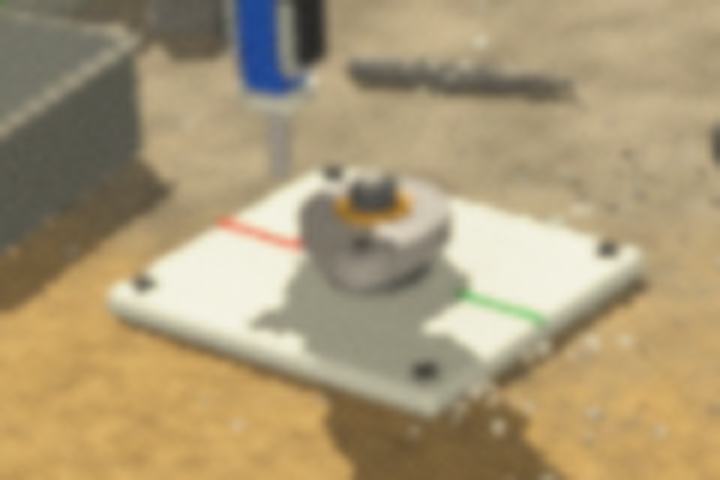

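```bash
cat >> h.py <<'E'
def avg(n):
    F=[];P=[]
    for i in range(n):
        s=state();F.append(s["contact_force"]);P.append(s["tool_pos"]);optics.grab_frame("wrist")
    return np.mean(F,0),np.std(F,0),np.mean(P,0),np.std(P,0),s
E
python3 - <<'E'
from h import *
f=optics.grab_frame("scene")
print(proj(f,[.507,.0936,.044]),proj(f,[.507,.0936,.040]),proj(f,[.507,.0936,.048]),proj(f,[.507,.0936,.085]),"obs tip 266.8,234.2")
a=avg(10)
for v in a[:4]: print(np.round(v,4))
print(a[4]["time"])
E
```

```text
[266.56818165 234.37145387] [266.65537541 235.72724956] [266.48080021 233.01273974] [265.6635153  220.30458948] obs tip 266.8,234.2
[-0.1961 -0.1496 -1.7945]
[0.5762 0.3903 0.2768]
[0.5066 0.0937 0.0968]
[0.0003 0.     0.0004]
9.2833
```

Request:
jog_arm:
  increments:
    - {"slide": [-0.5, 0, 8], "rotation": [0, 0, 0]}
    - {"slide": [-0.5, 0, 8], "rotation": [0, 0, 0]}
    - {"slide": [-0.5, 0, 5], "rotation": [0, 0, 0]}
    - {"slide": [0, 3, 0], "rotation": [0, 0, 0]}
    - {"slide": [0, 3, 0], "rotation": [0, 0, 0]}
    - {"slide": [0, 3, 0], "rotation": [0, 0, 0]}
    - {"slide": [0, 1, 0], "rotation": [0, 0, 0]}
    - {"slide": [0, 0, 0], "rotation": [0, 0, 0]}
    - {"slide": [0, 0, 0], "rotation": [0, 0, 0]}

```text
time: 10.08
tool_pos: [0.5054, 0.0835, 0.0757]
tool_rot: [-0.0, 1.0, 0.014, 0.0]
contact_force: [-0.3, 0.2, -1.2]
gripper_width: 0.25
```

```bash
cat >> h.py <<'E'
A=np.array([.507,.0421]); YAW=.033; BASE=np.array([-.2,-.15,-1.8])
def plate(v):
    c,s=np.cos(YAW),np.sin(YAW); return np.array([c*v[0]+s*v[1],-s*v[0]+c*v[1]])
def rep(n=4):
    F,_,P,_,s=avg(n); r=plate(P[:2]-A)*1000; f=plate((F-BASE)[:2])
    q=s["tool_rot"]
    print("t",round(s["time"],2),"plate mm",r.round(2),"z",P[2].round(4),"F",f.round(2),"|F|",np.hypot(*f).round(2),"fz",(F-BASE)[2].round(2),"yaw",round(2*np.degrees(np.arctan2(q[2],q[1])),2),"w",round(s["gripper_width"],3),"T",np.round(s["ft_torque"],3))
    return r,f
E
python3 - <<'E'
from h import *
rep()
E
```

```text
t 10.23 plate mm [-0.31 41.51] z 0.0756 F [-0.15  0.22] |F| 0.27 fz 0.28 yaw 1.64 w 0.244 T [0.002 0.025 0.015]
```

Request:
jog_arm:
  increments:
    - {"slide": [0, 1, 0], "rotation": [0, 0, 0]}
    - {"slide": [0, 1, 0], "rotation": [0, 0, 0]}
    - {"slide": [0, 1, 0], "rotation": [0, 0, 0]}
    - {"slide": [0, 1, 0], "rotation": [0, 0, 0]}
    - {"slide": [0, 0, 0], "rotation": [0, 0, 0]}
    - {"slide": [0, 0, 0], "rotation": [0, 0, 0]}

```text
time: 10.78
tool_pos: [0.5052, 0.0798, 0.0753]
tool_rot: [-0.0, 1.0, 0.014, 0.0]
contact_force: [-0.1, 1.1, -0.7]
gripper_width: 0.248
```

```bash
python3 - <<'E'
from h import *
rep()
E
```

```text
t 10.93 plate mm [-0.53 37.72] z 0.0753 F [-0.07  1.95] |F| 1.95 fz 0.98 yaw 1.64 w 0.249 T [ 0.38  -0.003 -0.045]
```

Request:
jog_arm:
  increments:
    - {"slide": [0, 1, 0], "rotation": [0, 0, 0]}
    - {"slide": [0, 1, 0], "rotation": [0, 0, 0]}
    - {"slide": [0, 0, 0], "rotation": [0, 0, 0]}
    - {"slide": [0, 0, 0], "rotation": [0, 0, 0]}

```text
time: 11.32
tool_pos: [0.5053, 0.0781, 0.0754]
tool_rot: [-0.001, 1.0, 0.014, 0.0]
contact_force: [-0.2, 5.1, -0.4]
gripper_width: 0.251
```

```bash
python3 - <<'E'
from h import *
rep()
E
```

```text
t 11.47 plate mm [-0.48 35.99] z 0.0754 F [0.34 5.13] |F| 5.14 fz 1.45 yaw 1.63 w 0.247 T [ 1.14   0.077 -0.003]
```

Request:
jog_arm:
  increments:
    - {"slide": [-1.5, 0.7, 0], "rotation": [0, 0, 0]}
    - {"slide": [-1.5, 0.2, 0], "rotation": [0, 0, 0]}
    - {"slide": [-1.5, 0.1, 0], "rotation": [0, 0, 0]}
    - {"slide": [-1.4, 0.3, 0], "rotation": [0, 0, 0]}
    - {"slide": [-1.5, 0.3, 0], "rotation": [0, 0, 0]}

```text
time: 12.13
tool_pos: [0.4992, 0.0766, 0.0759]
tool_rot: [-0.001, 1.0, 0.014, 0.002]
contact_force: [1.9, 6.0, -0.9]
gripper_width: 0.252
```

```bash
python3 plan.py 6 1.5
```

```text
t 12.28 m [-6.9 34.7] z 0.0759 F [2.73 6.36] FT [2.41 6.48] Fn 5.85 Ft -3.69 norm deg 100.9 C [ 0.07 -1.29] w 0.252
[{"slide": [-1.3, 0.8, 0], "rotation": [0, 0, 0]}, {"slide": [-1.5, 0.3, 0], "rotation": [0, 0, 0]}, {"slide": [-1.4, 0.5, 0], "rotation": [0, 0, 0]}, {"slide": [-1.4, 0.5, 0], "rotation": [0, 0, 0]}, {"slide": [-1.4, 0.5, 0], "rotation": [0, 0, 0]}, {"slide": [-1.4, 0.7, 0], "rotation": [0, 0, 0]}]
end [-15.3  31.5] normal 115.2
```

Request:
jog_arm:
  increments:
    - {"slide": [-1.5, 0.4, 0], "rotation": [0, 0, 0]}
    - {"slide": [-1.5, 0.4, 0], "rotation": [0, 0, 0]}
    - {"slide": [-1.4, 0.5, 0], "rotation": [0, 0, 0]}
    - {"slide": [-1.4, 0.5, 0], "rotation": [0, 0, 0]}
    - {"slide": [-1.4, 0.5, 0], "rotation": [0, 0, 0]}
    - {"slide": [-1.4, 0.6, 0], "rotation": [0, 0, 0]}

```text
time: 13.03
tool_pos: [0.4897, 0.0733, 0.0755]
tool_rot: [-0.001, 1.0, 0.014, 0.001]
contact_force: [0.3, 5.6, -1.2]
gripper_width: 0.248
```

```bash
python3 plan.py 7 1.5
```

```text
t 13.18 m [-16.48  31.62] z 0.0754 F [0.52 5.63] FT [0.19 5.68] Fn 5.02 Ft -2.64 norm deg 114.8 C [ 0.15 -1.44] w 0.249
[{"slide": [-1.0, 1.1, 0], "rotation": [0, 0, 0]}, {"slide": [-1.3, 0.7, 0], "rotation": [0, 0, 0]}, {"slide": [-1.2, 0.8, 0], "rotation": [0, 0, 0]}, {"slide": [-1.3, 0.9, 0], "rotation": [0, 0, 0]}, {"slide": [-1.2, 0.9, 0], "rotation": [0, 0, 0]}, {"slide": [-1.1, 1.0, 0], "rotation": [0, 0, 0]}, {"slide": [-1.1, 1.0, 0], "rotation": [0, 0, 0]}]
end [-24.7  25.3] normal 130.8
```

Request:
jog_arm:
  increments:
    - {"slide": [-1.0, 1.1, 0], "rotation": [0, 0, 0]}
    - {"slide": [-1.3, 0.7, 0], "rotation": [0, 0, 0]}
    - {"slide": [-1.2, 0.8, 0], "rotation": [0, 0, 0]}
    - {"slide": [-1.3, 0.9, 0], "rotation": [0, 0, 0]}
    - {"slide": [-1.2, 0.9, 0], "rotation": [0, 0, 0]}
    - {"slide": [-1.1, 1.0, 0], "rotation": [0, 0, 0]}
    - {"slide": [-1.1, 1.0, 0], "rotation": [0, 0, 0]}

```text
time: 13.82
tool_pos: [0.4807, 0.0663, 0.0749]
tool_rot: [-0.0, 1.0, 0.014, -0.001]
contact_force: [-0.6, 5.1, -1.2]
gripper_width: 0.246
```

```bash
python3 plan.py 7 1.5
```

```text
t 13.97 m [-25.56  24.96] z 0.0749 F [-0.92  4.63] FT [-1.33  4.63] Fn 4.23 Ft -2.23 norm deg 132.3 C [ 0.48 -1.8 ] w 0.252
[{"slide": [-0.4, 1.6, 0], "rotation": [0, 0, 0]}, {"slide": [-1.0, 1.1, 0], "rotation": [0, 0, 0]}, {"slide": [-1.0, 1.1, 0], "rotation": [0, 0, 0]}, {"slide": [-0.9, 1.2, 0], "rotation": [0, 0, 0]}, {"slide": [-0.8, 1.2, 0], "rotation": [0, 0, 0]}, {"slide": [-0.9, 1.3, 0], "rotation": [0, 0, 0]}, {"slide": [-0.7, 1.3, 0], "rotation": [0, 0, 0]}]
end [-31.3  16.2] normal 148.3
```

```bash
echo "[1.3,-1.05]" > C.json; python3 plan.py 7 1.5
```

```text
t 14.17 m [-25.36  24.88] z 0.0749 F [-1.71  4.78] FT [-1.8   4.74] Fn 4.67 Ft -1.99 norm deg 133.5 C [ 1.28 -1.03] w 0.253
[{"slide": [-0.5, 1.5, 0], "rotation": [0, 0, 0]}, {"slide": [-1.0, 1.1, 0], "rotation": [0, 0, 0]}, {"slide": [-0.9, 1.2, 0], "rotation": [0, 0, 0]}, {"slide": [-0.9, 1.2, 0], "rotation": [0, 0, 0]}, {"slide": [-0.8, 1.3, 0], "rotation": [0, 0, 0]}, {"slide": [-0.8, 1.2, 0], "rotation": [0, 0, 0]}, {"slide": [-0.7, 1.4, 0], "rotation": [0, 0, 0]}]
end [-31.   16.1] normal 150.0
```

Request:
jog_arm:
  increments:
    - {"slide": [-0.5, 1.5, 0], "rotation": [0, 0, 0]}
    - {"slide": [-1.0, 1.1, 0], "rotation": [0, 0, 0]}
    - {"slide": [-0.9, 1.2, 0], "rotation": [0, 0, 0]}
    - {"slide": [-0.9, 1.2, 0], "rotation": [0, 0, 0]}
    - {"slide": [-0.8, 1.3, 0], "rotation": [0, 0, 0]}
    - {"slide": [-0.8, 1.2, 0], "rotation": [0, 0, 0]}
    - {"slide": [-0.7, 1.4, 0], "rotation": [0, 0, 0]}

```text
time: 14.8
tool_pos: [0.4752, 0.0573, 0.0749]
tool_rot: [-0.0, 1.0, 0.014, -0.001]
contact_force: [-3.4, 6.0, -1.9]
gripper_width: 0.246
```

```bash
python3 plan.py 7 1.5
```

```text
t 14.95 m [-31.35  16.04] z 0.0748 F [-3.05  5.41] FT [-2.83  5.27] Fn 5.16 Ft -3.17 norm deg 150.2 C [ 1.4 -1.1] w 0.25
[{"slide": [-0.3, 1.5, 0], "rotation": [0, 0, 0]}, {"slide": [-0.6, 1.4, 0], "rotation": [0, 0, 0]}, {"slide": [-0.7, 1.3, 0], "rotation": [0, 0, 0]}, {"slide": [-0.6, 1.4, 0], "rotation": [0, 0, 0]}, {"slide": [-0.7, 1.3, 0], "rotation": [0, 0, 0]}, {"slide": [-0.6, 1.4, 0], "rotation": [0, 0, 0]}, {"slide": [-0.7, 1.3, 0], "rotation": [0, 0, 0]}]
end [-35.6   6.4] normal 153.8
```

Request:
jog_arm:
  increments:
    - {"slide": [-0.3, 1.5, 0], "rotation": [0, 0, 0]}
    - {"slide": [-0.6, 1.4, 0], "rotation": [0, 0, 0]}
    - {"slide": [-0.7, 1.3, 0], "rotation": [0, 0, 0]}
    - {"slide": [-0.6, 1.4, 0], "rotation": [0, 0, 0]}
    - {"slide": [-0.7, 1.3, 0], "rotation": [0, 0, 0]}
    - {"slide": [-0.6, 1.4, 0], "rotation": [0, 0, 0]}
    - {"slide": [-0.7, 1.3, 0], "rotation": [0, 0, 0]}

```text
time: 15.58
tool_pos: [0.4709, 0.0475, 0.0746]
tool_rot: [-0.0, 1.0, 0.014, -0.002]
contact_force: [-2.9, 5.4, -1.1]
gripper_width: 0.246
```

```bash
python3 plan.py 7 1.5
```

```text
t 15.73 m [-35.92   6.48] z 0.0746 F [-2.79  5.23] FT [-3.25  5.21] Fn 5.08 Ft -3.32 norm deg 153.8 C [ 1.52 -1.16] w 0.248
[{"slide": [-0.2, 1.5, 0], "rotation": [0, 0, 0]}, {"slide": [-0.6, 1.3, 0], "rotation": [0, 0, 0]}, {"slide": [-0.7, 1.4, 0], "rotation": [0, 0, 0]}, {"slide": [-0.7, 1.3, 0], "rotation": [0, 0, 0]}, {"slide": [-0.6, 1.4, 0], "rotation": [0, 0, 0]}, {"slide": [-0.7, 1.3, 0], "rotation": [0, 0, 0]}, {"slide": [-0.6, 1.4, 0], "rotation": [0, 0, 0]}]
end [-40.1  -3.1] normal 153.8
```

Request:
jog_arm:
  increments:
    - {"slide": [-0.2, 1.5, 0], "rotation": [0, 0, 0]}
    - {"slide": [-0.6, 1.3, 0], "rotation": [0, 0, 0]}
    - {"slide": [-0.7, 1.4, 0], "rotation": [0, 0, 0]}
    - {"slide": [-0.7, 1.3, 0], "rotation": [0, 0, 0]}
    - {"slide": [-0.6, 1.4, 0], "rotation": [0, 0, 0]}
    - {"slide": [-0.7, 1.3, 0], "rotation": [0, 0, 0]}
    - {"slide": [-0.6, 1.4, 0], "rotation": [0, 0, 0]}

```text
time: 16.37
tool_pos: [0.4669, 0.0379, 0.0745]
tool_rot: [-0.001, 1.0, 0.014, -0.002]
contact_force: [-3.7, 6.1, -1.7]
gripper_width: 0.249
```

```bash
python3 plan.py 6 1.4
```

```text
t 16.52 m [-40.26  -2.96] z 0.0745 F [-3.36  5.7 ] FT [-3.43  5.68] Fn 5.57 Ft -3.61 norm deg 153.8 C [ 1.57 -1.18] w 0.246
[{"slide": [-0.4, 1.5, 0], "rotation": [0, 0, 0]}, {"slide": [-0.6, 1.2, 0], "rotation": [0, 0, 0]}, {"slide": [-0.6, 1.3, 0], "rotation": [0, 0, 0]}, {"slide": [-0.6, 1.2, 0], "rotation": [0, 0, 0]}, {"slide": [-0.7, 1.3, 0], "rotation": [0, 0, 0]}, {"slide": [-0.6, 1.3, 0], "rotation": [0, 0, 0]}]
end [-43.8 -10.7] normal 153.8
```

Request:
jog_arm:
  increments:
    - {"slide": [-0.4, 1.5, 0], "rotation": [0, 0, 0]}
    - {"slide": [-0.6, 1.2, 0], "rotation": [0, 0, 0]}
    - {"slide": [-0.6, 1.3, 0], "rotation": [0, 0, 0]}
    - {"slide": [-0.6, 1.2, 0], "rotation": [0, 0, 0]}
    - {"slide": [-0.7, 1.3, 0], "rotation": [0, 0, 0]}
    - {"slide": [-0.6, 1.3, 0], "rotation": [0, 0, 0]}

```text
time: 17.07
tool_pos: [0.4635, 0.0301, 0.0744]
tool_rot: [-0.001, 1.0, 0.014, -0.002]
contact_force: [-3.9, 6.0, -1.0]
gripper_width: 0.247
```

```bash
python3 plan.py 6 1.2
```

```text
t 17.22 m [-43.9  -10.68] z 0.0744 F [-3.1   6.11] FT [-3.65  5.72] Fn 5.69 Ft -3.72 norm deg 153.8 C [ 1.66 -1.22] w 0.249
[{"slide": [-0.3, 1.2, 0], "rotation": [0, 0, 0]}, {"slide": [-0.6, 1.1, 0], "rotation": [0, 0, 0]}, {"slide": [-0.4, 1.1, 0], "rotation": [0, 0, 0]}, {"slide": [-0.3, 1.1, 0], "rotation": [0, 0, 0]}, {"slide": [-0.3, 1.2, 0], "rotation": [0, 0, 0]}, {"slide": [-0.1, 1.2, 0], "rotation": [0, 0, 0]}]
end [-46.  -17.6] normal 169.3
```

Request:
jog_arm:
  increments:
    - {"slide": [-0.3, 1.2, 0], "rotation": [0, 0, 0]}
    - {"slide": [-0.6, 1.1, 0], "rotation": [0, 0, 0]}
    - {"slide": [-0.4, 1.1, 0], "rotation": [0, 0, 0]}
    - {"slide": [-0.3, 1.1, 0], "rotation": [0, 0, 0]}
    - {"slide": [-0.3, 1.2, 0], "rotation": [0, 0, 0]}
    - {"slide": [-0.1, 1.2, 0], "rotation": [0, 0, 0]}

```text
time: 17.77
tool_pos: [0.4613, 0.0227, 0.0743]
tool_rot: [-0.0, 1.0, 0.014, -0.003]
contact_force: [-5.4, 3.4, -1.1]
gripper_width: 0.251
```

```bash
python3 plan.py 5 1.2
```

```text
t 17.92 m [-46.32 -18.02] z 0.0742 F [-4.79  3.86] FT [-4.69  3.92] Fn 5.29 Ft -3.1 norm deg 170.8 C [ 1.72 -1.24] w 0.246
[{"slide": [0.3, 1.2, 0], "rotation": [0, 0, 0]}, {"slide": [0.1, 1.2, 0], "rotation": [0, 0, 0]}, {"slide": [0.1, 1.2, 0], "rotation": [0, 0, 0]}, {"slide": [0.2, 1.2, 0], "rotation": [0, 0, 0]}, {"slide": [0.3, 1.1, 0], "rotation": [0, 0, 0]}]
end [-45.3 -23.9] normal 191.6
```

Model fits well. Continue.

Request:
jog_arm:
  increments:
    - {"slide": [0.3, 1.2, 0], "rotation": [0, 0, 0]}
    - {"slide": [0.1, 1.2, 0], "rotation": [0, 0, 0]}
    - {"slide": [0.1, 1.2, 0], "rotation": [0, 0, 0]}
    - {"slide": [0.2, 1.2, 0], "rotation": [0, 0, 0]}
    - {"slide": [0.3, 1.1, 0], "rotation": [0, 0, 0]}

```text
time: 18.38
tool_pos: [0.4623, 0.0161, 0.0741]
tool_rot: [0.001, 1.0, 0.015, -0.003]
contact_force: [-4.6, 1.8, -0.5]
gripper_width: 0.246
```

```bash
python3 plan.py 5 1.2
```

```text
t 18.53 m [-45.46 -24.63] z 0.0741 F [-4.9   1.22] FT [-5.03  1.23] Fn 4.57 Ft -2.35 norm deg 193.4 C [ 2.05 -1.16] w 0.252
[{"slide": [1.1, 0.9, 0], "rotation": [0, 0, 0]}, {"slide": [0.5, 1.1, 0], "rotation": [0, 0, 0]}, {"slide": [0.5, 1.0, 0], "rotation": [0, 0, 0]}, {"slide": [0.7, 1.0, 0], "rotation": [0, 0, 0]}, {"slide": [0.7, 1.0, 0], "rotation": [0, 0, 0]}]
end [-42.  -29.6] normal 214.2
```

Request:
jog_arm:
  increments:
    - {"slide": [1.1, 0.9, 0], "rotation": [0, 0, 0]}
    - {"slide": [0.6, 1.0, 0], "rotation": [0, 0, 0]}
    - {"slide": [0.6, 1.0, 0], "rotation": [0, 0, 0]}
    - {"slide": [0.7, 1.0, 0], "rotation": [0, 0, 0]}
    - {"slide": [0.7, 0.9, 0], "rotation": [0, 0, 0]}

```text
time: 19.0
tool_pos: [0.466, 0.0109, 0.074]
tool_rot: [0.002, 1.0, 0.015, -0.003]
contact_force: [-5.8, -0.1, -1.8]
gripper_width: 0.249
```

```bash
python3 plan.py 5 1.2
```

```text
t 19.15 m [-41.83 -29.97] z 0.0741 F [-5.22 -0.37] FT [-5.32 -0.73] Fn 4.66 Ft -2.57 norm deg 215.5 C [ 2.48 -0.85] w 0.249
[{"slide": [1.3, 0.5, 0], "rotation": [0, 0, 0]}, {"slide": [0.9, 0.8, 0], "rotation": [0, 0, 0]}, {"slide": [0.9, 0.8, 0], "rotation": [0, 0, 0]}, {"slide": [1.0, 0.7, 0], "rotation": [0, 0, 0]}, {"slide": [1.0, 0.6, 0], "rotation": [0, 0, 0]}]
end [-36.7 -33.4] normal 236.2
```

Request:
jog_arm:
  increments:
    - {"slide": [1.3, 0.5, 0], "rotation": [0, 0, 0]}
    - {"slide": [0.9, 0.7, 0], "rotation": [0, 0, 0]}
    - {"slide": [0.9, 0.7, 0], "rotation": [0, 0, 0]}
    - {"slide": [1.0, 0.6, 0], "rotation": [0, 0, 0]}
    - {"slide": [1.0, 0.5, 0], "rotation": [0, 0, 0]}

```text
time: 19.62
tool_pos: [0.4716, 0.0074, 0.0742]
tool_rot: [0.002, 1.0, 0.015, -0.003]
contact_force: [-4.4, -2.8, -2.2]
gripper_width: 0.25
```

```bash
python3 plan.py 5 1.2
```

```text
t 19.77 m [-36.29 -33.63] z 0.0743 F [-4.19 -2.48] FT [-4.4  -2.74] Fn 4.54 Ft -2.27 norm deg 238.1 C [ 2.83 -0.29] w 0.25
[{"slide": [1.3, -0.1, 0], "rotation": [0, 0, 0]}, {"slide": [1.2, 0.4, 0], "rotation": [0, 0, 0]}, {"slide": [1.1, 0.4, 0], "rotation": [0, 0, 0]}, {"slide": [1.2, 0.2, 0], "rotation": [0, 0, 0]}, {"slide": [1.2, 0.2, 0], "rotation": [0, 0, 0]}]
end [-30.3 -34.8] normal 258.3
```

Request:
jog_arm:
  increments:
    - {"slide": [1.3, -0.1, 0], "rotation": [0, 0, 0]}
    - {"slide": [1.2, 0.3, 0], "rotation": [0, 0, 0]}
    - {"slide": [1.1, 0.3, 0], "rotation": [0, 0, 0]}
    - {"slide": [1.2, 0.1, 0], "rotation": [0, 0, 0]}
    - {"slide": [1.2, 0.1, 0], "rotation": [0, 0, 0]}

```text
time: 20.23
tool_pos: [0.4785, 0.0063, 0.0747]
tool_rot: [0.003, 1.0, 0.015, -0.002]
contact_force: [-3.9, -5.2, -1.8]
gripper_width: 0.249
```

```bash
python3 plan.py 6 1.4
```

```text
t 20.38 m [-29.43 -34.77] z 0.0748 F [-2.74 -4.09] FT [-3.06 -4.24] Fn 4.59 Ft -2.28 norm deg 261.3 C [2.94 0.46] w 0.251
[{"slide": [1.5, -0.6, 0], "rotation": [0, 0, 0]}, {"slide": [1.4, 0.0, 0], "rotation": [0, 0, 0]}, {"slide": [1.4, 0.1, 0], "rotation": [0, 0, 0]}, {"slide": [1.4, 0.1, 0], "rotation": [0, 0, 0]}, {"slide": [1.4, 0.1, 0], "rotation": [0, 0, 0]}, {"slide": [1.4, 0.1, 0], "rotation": [0, 0, 0]}]
end [-21.  -34.6] normal 266.4
```

Request:
jog_arm:
  increments:
    - {"slide": [1.5, -0.6, 0], "rotation": [0, 0, 0]}
    - {"slide": [1.4, 0.0, 0], "rotation": [0, 0, 0]}
    - {"slide": [1.4, 0.1, 0], "rotation": [0, 0, 0]}
    - {"slide": [1.4, 0.1, 0], "rotation": [0, 0, 0]}
    - {"slide": [1.4, 0.1, 0], "rotation": [0, 0, 0]}
    - {"slide": [1.4, 0.1, 0], "rotation": [0, 0, 0]}

```text
time: 20.93
tool_pos: [0.4869, 0.0066, 0.0748]
tool_rot: [0.003, 1.0, 0.015, -0.002]
contact_force: [-3.8, -5.1, -1.0]
gripper_width: 0.248
```

```bash
python3 plan.py 6 1.4
```

```text
t 21.08 m [-21.12 -34.81] z 0.0748 F [-3.92 -5.35] FT [-4.02 -5.36] Fn 5.6 Ft -3.64 norm deg 266.4 C [2.94 0.5 ] w 0.253
[{"slide": [1.3, -0.2, 0], "rotation": [0, 0, 0]}, {"slide": [1.4, 0.1, 0], "rotation": [0, 0, 0]}, {"slide": [1.4, 0.1, 0], "rotation": [0, 0, 0]}, {"slide": [1.4, 0.1, 0], "rotation": [0, 0, 0]}, {"slide": [1.4, 0.1, 0], "rotation": [0, 0, 0]}, {"slide": [1.4, 0.0, 0], "rotation": [0, 0, 0]}]
end [-12.9 -35.1] normal 266.4
```

Request:
jog_arm:
  increments:
    - {"slide": [1.3, -0.2, 0], "rotation": [0, 0, 0]}
    - {"slide": [1.4, 0.1, 0], "rotation": [0, 0, 0]}
    - {"slide": [1.4, 0.1, 0], "rotation": [0, 0, 0]}
    - {"slide": [1.4, 0.1, 0], "rotation": [0, 0, 0]}
    - {"slide": [1.4, 0.1, 0], "rotation": [0, 0, 0]}
    - {"slide": [1.4, 0.0, 0], "rotation": [0, 0, 0]}

```text
time: 21.63
tool_pos: [0.4951, 0.0065, 0.0747]
tool_rot: [0.003, 1.0, 0.015, -0.002]
contact_force: [-4.8, -4.9, -0.8]
gripper_width: 0.254
```

```bash
python3 plan.py 7 1.4
```

```text
t 21.78 m [-12.97 -35.19] z 0.0748 F [-3.92 -4.87] FT [-4.38 -5.88] Fn 5.8 Ft -3.87 norm deg 266.4 C [2.95 0.55] w 0.248
[{"slide": [1.3, -0.1, 0], "rotation": [0, 0, 0]}, {"slide": [1.4, 0.1, 0], "rotation": [0, 0, 0]}, {"slide": [1.4, 0.1, 0], "rotation": [0, 0, 0]}, {"slide": [1.4, 0.0, 0], "rotation": [0, 0, 0]}, {"slide": [1.4, 0.1, 0], "rotation": [0, 0, 0]}, {"slide": [1.4, 0.1, 0], "rotation": [0, 0, 0]}, {"slide": [1.4, 0.1, 0], "rotation": [0, 0, 0]}]
end [ -3.3 -35.6] normal 266.4
```

Request:
jog_arm:
  increments:
    - {"slide": [1.3, -0.1, 0], "rotation": [0, 0, 0]}
    - {"slide": [1.4, 0.1, 0], "rotation": [0, 0, 0]}
    - {"slide": [1.4, 0.1, 0], "rotation": [0, 0, 0]}
    - {"slide": [1.4, 0.0, 0], "rotation": [0, 0, 0]}
    - {"slide": [1.4, 0.1, 0], "rotation": [0, 0, 0]}
    - {"slide": [1.4, 0.1, 0], "rotation": [0, 0, 0]}
    - {"slide": [1.4, 0.1, 0], "rotation": [0, 0, 0]}

```text
time: 22.42
tool_pos: [0.5046, 0.0063, 0.0746]
tool_rot: [0.003, 1.0, 0.015, -0.002]
contact_force: [-4.2, -6.3, -1.8]
gripper_width: 0.254
```

```bash
sed -i 's/xend=2./xend=9./' plan.py; python3 plan.py 6 1.2; python3 - <<'E'
from h import *
f=optics.grab_frame("wrist"); cv2.imwrite("pics/w8.png",f["frame"])
f=optics.grab_frame("scene"); im=f["frame"]
cv2.imwrite("pics/s8.png",cv2.resize(im[205:285,230:340],None,fx=7,fy=7,interpolation=cv2.INTER_CUBIC))
E
```

```text
t 22.57 m [ -3.39 -35.76] z 0.0747 F [-4.08 -6.15] FT [-4.57 -6.23] Fn 6.47 Ft -4.0 norm deg 266.4 C [2.93 0.33] w 0.25
[{"slide": [1.1, 0.2, 0], "rotation": [0, 0, 0]}, {"slide": [1.2, 0.0, 0], "rotation": [0, 0, 0]}, {"slide": [1.2, 0.1, 0], "rotation": [0, 0, 0]}, {"slide": [1.2, 0.1, 0], "rotation": [0, 0, 0]}, {"slide": [1.2, 0.0, 0], "rotation": [0, 0, 0]}, {"slide": [1.2, 0.0, 0], "rotation": [0, 0, 0]}]
end [  3.7 -36.2] normal 269.1
```

View pics/w8.png

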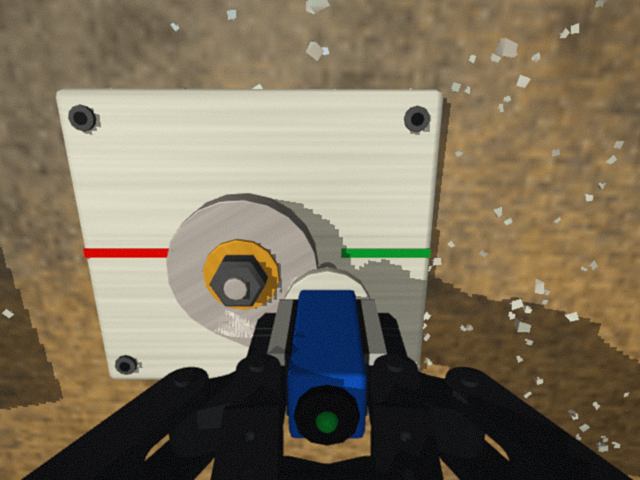

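View pics/s8.png

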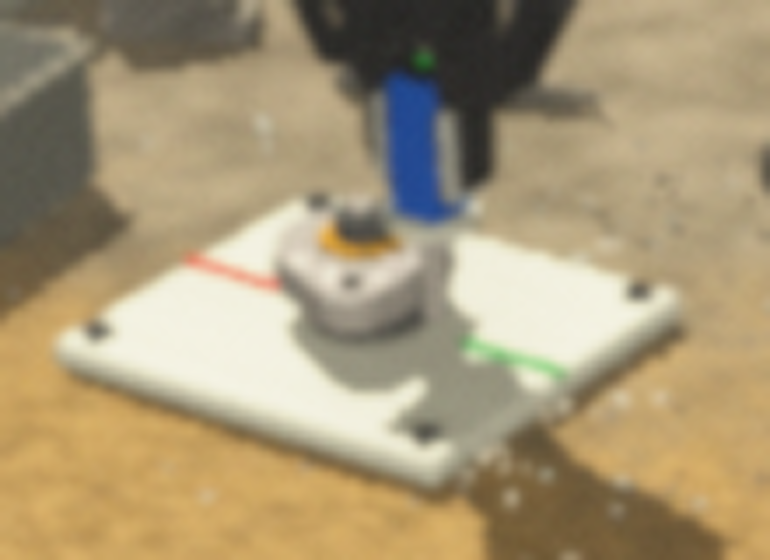

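Request:
jog_arm:
  increments:
    - {"slide": [1.1, 0.1, 0], "rotation": [0, 0, 0]}
    - {"slide": [1.2, 0.0, 0], "rotation": [0, 0, 0]}
    - {"slide": [1.2, 0.1, 0], "rotation": [0, 0, 0]}
    - {"slide": [1.2, 0.0, 0], "rotation": [0, 0, 0]}
    - {"slide": [1.2, 0.0, 0], "rotation": [0, 0, 0]}
    - {"slide": [1.2, 0.0, 0], "rotation": [0, 0, 0]}

```text
time: 23.22
tool_pos: [0.512, 0.0062, 0.0748]
tool_rot: [0.003, 1.0, 0.015, -0.002]
contact_force: [-4.2, -6.7, -2.0]
gripper_width: 0.251
```

```bash
python3 plan.py 4 1.2; python3 - <<'E'
from h import *
f=optics.grab_frame("scene"); im=f["frame"]
cv2.imwrite("pics/s9.png",cv2.resize(im[205:285,230:340],None,fx=7,fy=7,interpolation=cv2.INTER_CUBIC))
for X in ([.507+.0012,.0421-.039,.062],[.507+.0012,.0421-.039,.034],[.507,.0421-.037,.062]): print(((proj(f,X)-[230,205])*7).round())
E
```

```text
t 23.37 m [  4.   -36.05] z 0.0748 F [-3.57 -6.27] FT [-3.69 -6.21] Fn 6.26 Ft -3.6 norm deg 269.5 C [2.93 0.45] w 0.251
[{"slide": [1.2, -0.1, 0], "rotation": [0, 0, 0]}, {"slide": [1.2, -0.1, 0], "rotation": [0, 0, 0]}, {"slide": [1.2, -0.1, 0], "rotation": [0, 0, 0]}, {"slide": [1.2, -0.2, 0], "rotation": [0, 0, 0]}]
end [  8.8 -35.6] normal 277.1
[443. 217.]
[446. 286.]
[437. 217.]
```

View pics/s9.png

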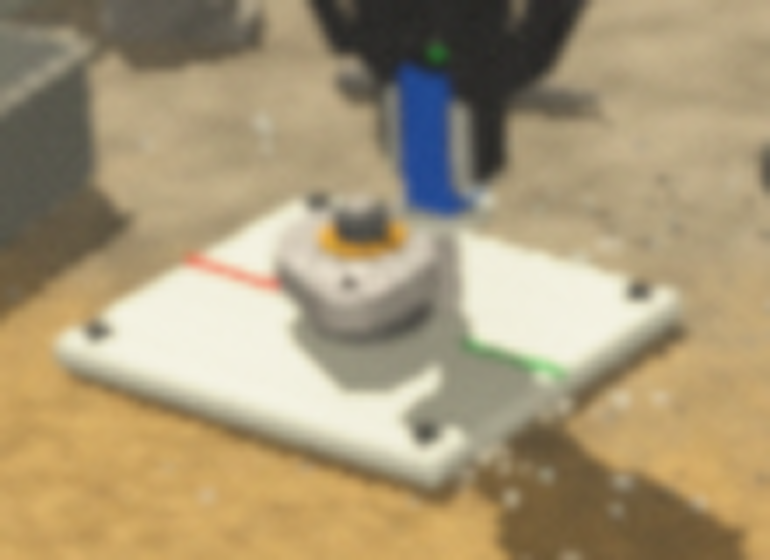

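Request:
jog_arm:
  increments:
    - {"slide": [1.2, -0.1, 0], "rotation": [0, 0, 0]}
    - {"slide": [1.2, -0.1, 0], "rotation": [0, 0, 0]}
    - {"slide": [0, 0, 0], "rotation": [0, 0, 0]}
    - {"slide": [0, 3, 0], "rotation": [0, 0, 0]}
    - {"slide": [0, 6, 0], "rotation": [0, 0, 0]}
    - {"slide": [0, 10, 0], "rotation": [0, 0, 0]}
    - {"slide": [0, 15, 0], "rotation": [0, 0, 0]}
    - {"slide": [0, 15, 0], "rotation": [0, 0, 0]}
    - {"slide": [0, 5, -5], "rotation": [0, 0, 0]}
    - {"slide": [0, 0, -15], "rotation": [0, 0, 0]}
    - {"slide": [0, 0, -20], "rotation": [0, 0, 0]}
    - {"slide": [0, 0, -20], "rotation": [0, 0, 0]}
    - {"slide": [0, 0, -20], "rotation": [0, 0, 0]}
    - {"slide": [0, 0, -20], "rotation": [0, 0, 0]}
    - {"slide": [0, 0, 0], "rotation": [0, 0, 0]}
    - {"slide": [0, 0, 0], "rotation": [0, 0, 0]}

```text
time: 24.8
tool_pos: [0.5181, -0.045, 0.177]
tool_rot: [0.0, 1.0, 0.014, 0.002]
contact_force: [0.2, 0.1, -2.6]
gripper_width: 0.25
```

```bash
python3 - <<'E'
from h import *
s=state();print(s["time"],np.round(s["tool_pos"],4),np.round(s["tool_rot"],4),s["contact_force"])
f=optics.grab_frame("scene"); im=f["frame"]
cv2.imwrite("pics/s10.png",cv2.resize(im[180:280,240:370],None,fx=6,fy=6,interpolation=cv2.INTER_CUBIC))
p=s["tool_pos"]; print([((proj(f,p+[0,0,d])-[240,180])*6).round() for d in (-.0536,-.0086,.0464,.0514)])
f=optics.grab_frame("top"); im=f["frame"]
cv2.imwrite("pics/t10.png",cv2.resize(im[190:340,240:480],None,fx=3,fy=3,interpolation=cv2.INTER_CUBIC))
f=optics.grab_frame("wrist"); cv2.imwrite("pics/w10.png",f["frame"])
E
```

```text
24.8 [ 0.5181 -0.045   0.177 ] [5.000e-04 9.999e-01 1.420e-02 2.000e-03] [ 0.16791913  0.13593632 -2.61344445]
[array([420., 221.]), array([417., 121.]), array([413.,  -6.]), array([413., -18.])]
```

View pics/s10.png

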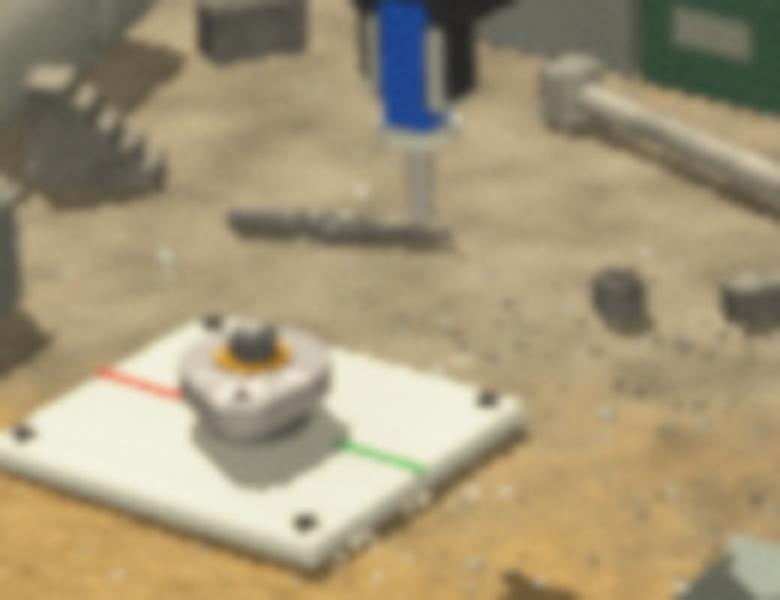

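View pics/w10.png

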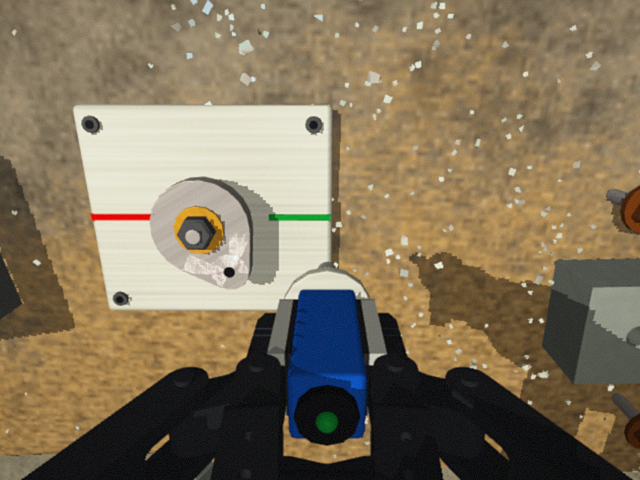

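Request:
jog_arm:
  increments:
    - {"slide": [-8.6, 22.3, 0], "rotation": [0, 0, 0]}
    - {"slide": [-8.6, 22.3, 0], "rotation": [0, 0, 0]}
    - {"slide": [-8.6, 22.3, 0], "rotation": [0, 0, 0]}
    - {"slide": [-8.6, 22.3, 0], "rotation": [0, 0, 0]}
    - {"slide": [-8.6, 22.3, 0], "rotation": [0, 0, 0]}
    - {"slide": [-8.6, 22.3, 0], "rotation": [0, 0, 0]}
    - {"slide": [-8.6, 22.3, 0], "rotation": [0, 0, 0]}
    - {"slide": [-8.6, 22.3, 0], "rotation": [0, 0, 0]}
    - {"slide": [-8.6, 22.3, 0], "rotation": [0, 0, 0]}
    - {"slide": [-8.6, 22.1, 0], "rotation": [0, 0, 0]}
    - {"slide": [0, 0, 0], "rotation": [0, 0, -4.2]}
    - {"slide": [0, 0, 0], "rotation": [0, 0, -4.2]}
    - {"slide": [0, 0, 10], "rotation": [0, 0, 0]}
    - {"slide": [0, 0, 0], "rotation": [0, 0, 0]}
    - {"slide": [0, 0, 0], "rotation": [0, 0, 0]}
    - {"slide": [0, 0, 0], "rotation": [0, 0, 0]}

```text
time: 26.28
tool_pos: [0.4371, -0.2692, 0.1642]
tool_rot: [-0.001, 0.996, 0.087, -0.001]
contact_force: [-0.5, -0.3, -0.2]
gripper_width: 0.248
```

```bash
cat > ret.py <<'E'
from h import *
from scipy.spatial.transform import Rotation as R
F,sd,P,_,s=avg(4)
q=s["tool_rot"];M=R.from_quat([q[1],q[2],q[3],q[0]])
Mt=R.from_quat([.9962,.0875,0,0])
print(round(s["time"],2),P.round(4),np.round(q,4),"F",F.round(2),"T",np.round(s["ft_torque"],3),"w",round(s["gripper_width"],3))
print("delta tool mm",(M.as_matrix().T@(np.array([.4385,-.2701,.0636])-P)*1000).round(2),"rot deg",np.degrees((M.inv()*Mt).as_rotvec()).round(2))
E
python3 ret.py; python3 - <<'E'
from h import *
s=state();p=s["tool_pos"]
f=optics.grab_frame("scene"); im=f["frame"]
cv2.imwrite("pics/s11.png",cv2.resize(im[230:330,320:430],None,fx=6,fy=6,interpolation=cv2.INTER_CUBIC))
print([((proj(f,p+[0,0,d])-[320,230])*6).round() for d in (-.0536,-.0086,.0464)], [((proj(f,[.4385,-.2701,.05])-[320,230])*6).round()])
E
```

```text
26.43 [ 0.4373 -0.2694  0.1649] [1.000e-04 9.962e-01 8.740e-02 1.000e-04] F [ 0.11 -0.19 -1.  ] T [-0.021  0.026 -0.055] w 0.249
delta tool mm [  1.     0.85 101.3 ] rot deg [ 0.01 -0.01 -0.01]
[array([304., 157.]), array([306.,  46.]), array([309., -95.])] [array([304., 304.])]
```

View pics/s11.png

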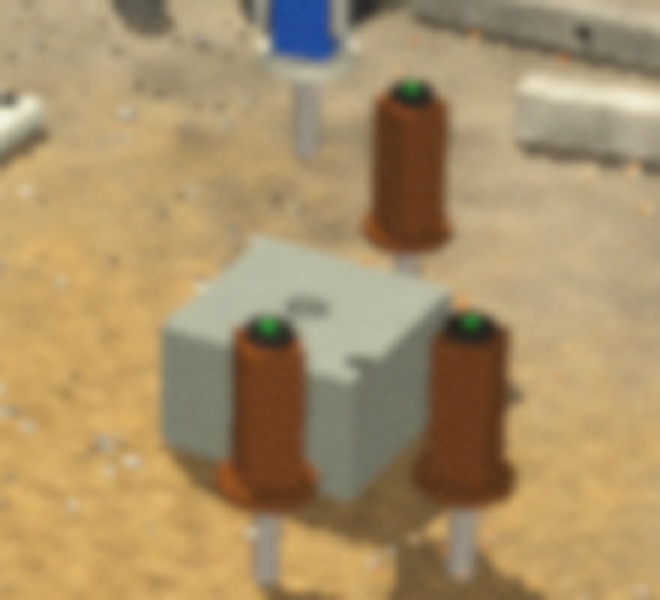

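Request:
jog_arm:
  increments:
    - {"slide": [1, 0.8, 15], "rotation": [0, 0, 0]}
    - {"slide": [0, 0, 20], "rotation": [0, 0, 0]}
    - {"slide": [0, 0, 15], "rotation": [0, 0, 0]}
    - {"slide": [0, 0, 5], "rotation": [0, 0, 0]}
    - {"slide": [0, 0, 5], "rotation": [0, 0, 0]}
    - {"slide": [0, 0, 5], "rotation": [0, 0, 0]}
    - {"slide": [0, 0, 5], "rotation": [0, 0, 0]}
    - {"slide": [0, 0, 0], "rotation": [0, 0, 0]}

```text
time: 27.2
tool_pos: [0.4384, -0.2703, 0.0949]
tool_rot: [-0.0, 0.996, 0.087, -0.0]
contact_force: [0.5, 1.1, -0.6]
gripper_width: 0.249
```

```bash
python3 ret.py
```

```text
27.35 [ 0.4386 -0.2705  0.0955] [4.000e-04 9.962e-01 8.750e-02 4.000e-04] F [ 0.17  0.43 -1.02] T [0.058 0.058 0.065] w 0.248
delta tool mm [-0.07 -0.43 31.89] rot deg [ 0.05 -0.04 -0.  ]
```

Entered the hole by about 8 mm with no contact. Continue down.

Request:
jog_arm:
  increments:
    - {"slide": [0, -0.4, 6], "rotation": [0, 0, 0]}
    - {"slide": [0, 0, 6], "rotation": [0, 0, 0]}
    - {"slide": [0, 0, 6], "rotation": [0, 0, 0]}
    - {"slide": [0, 0, 6], "rotation": [0, 0, 0]}
    - {"slide": [0, 0, 4], "rotation": [0, 0, 0]}
    - {"slide": [0, 0, 2], "rotation": [0, 0, 0]}
    - {"slide": [0, 0, 0], "rotation": [0, 0, 0]}
    - {"slide": [0, 0, 0], "rotation": [0, 0, 0]}

```text
time: 28.07
tool_pos: [0.4384, -0.27, 0.0652]
tool_rot: [-0.0, 0.996, 0.087, -0.0]
contact_force: [0.6, 0.6, -1.4]
gripper_width: 0.249
```

```bash
python3 ret.py
```

```text
28.22 [ 0.4386 -0.2701  0.0655] [3.000e-04 9.962e-01 8.740e-02 3.000e-04] F [ 0.24 -0.02 -1.67] T [ 0.016 -0.015  0.033] w 0.248
delta tool mm [-0.07 -0.04  1.9 ] rot deg [ 0.03 -0.03 -0.01]
```

Request:
jog_arm:
  increments:
    - {"slide": [0, 0, 1], "rotation": [0, 0, 0]}
    - {"slide": [0, 0, 0.9], "rotation": [0, 0, 0]}
    - {"slide": [0, 0, 0], "rotation": [0, 0, 0]}
    - {"slide": [0, 0, 0], "rotation": [0, 0, 0]}

```text
time: 28.6
tool_pos: [0.4387, -0.2702, 0.0637]
tool_rot: [0.0, 0.996, 0.087, 0.0]
contact_force: [-0.0, 0.3, -1.1]
gripper_width: 0.251
```

```bash
python3 ret.py
```

```text
28.75 [ 0.4387 -0.2702  0.0637] [2.000e-04 9.962e-01 8.750e-02 2.000e-04] F [ 0.42 -0.41 -0.54] T [-0.066 -0.12   0.013] w 0.245
delta tool mm [-0.13 -0.11  0.06] rot deg [ 0.03 -0.02 -0.  ]
```

Force is unloading at the home height; a half millimetre more, then release.

Request:
jog_arm:
  increments:
    - {"slide": [0, 0, 0.5], "rotation": [0, 0, 0]}
    - {"slide": [0, 0, 0], "rotation": [0, 0, 0]}
    - {"slide": [0, 0, 0], "rotation": [0, 0, 0]}

```text
time: 29.05
tool_pos: [0.4387, -0.2702, 0.0636]
tool_rot: [0.0, 0.996, 0.088, 0.0]
contact_force: [-1.0, 0.8, 4.9]
gripper_width: 0.249
```

Request:
jog_arm:
  fingers: 1
  increments:
    - {"slide": [0, 0, 0], "rotation": [0, 0, 0]}
    - {"slide": [0, 0, 0], "rotation": [0, 0, 0]}
    - {"slide": [0, 0, 0], "rotation": [0, 0, 0]}
    - {"slide": [0, 0, 0], "rotation": [0, 0, 0]}
    - {"slide": [0, 0, 0], "rotation": [0, 0, 0]}
    - {"slide": [0, 0, 0], "rotation": [0, 0, 0]}
    - {"slide": [0, 0, 0], "rotation": [0, 0, 0]}
    - {"slide": [0, 0, 0], "rotation": [0, 0, 0]}
    - {"slide": [0, 0, 0], "rotation": [0, 0, 0]}
    - {"slide": [0, 0, 0], "rotation": [0, 0, 0]}
    - {"slide": [0, 0, 0], "rotation": [0, 0, 0]}
    - {"slide": [0, 0, 0], "rotation": [0, 0, 0]}

```text
time: 30.05
tool_pos: [0.4384, -0.27, 0.0629]
tool_rot: [-0.0, 0.996, 0.087, -0.0]
contact_force: [0.2, 0.6, -0.2]
gripper_width: 0.998
```

```bash
python3 ret.py; python3 - <<'E'
from h import *
f=optics.grab_frame("wrist"); cv2.imwrite("pics/w12.png",f["frame"])
E
```

```text
30.2 [ 0.4384 -0.27    0.0629] [0.     0.9962 0.0875 0.    ] F [ 0.38 -0.14  0.38] T [-0.038  0.004  0.018] w 1.0
delta tool mm [ 0.05  0.12 -0.68] rot deg [ 0. -0. -0.]
```

View pics/w12.png

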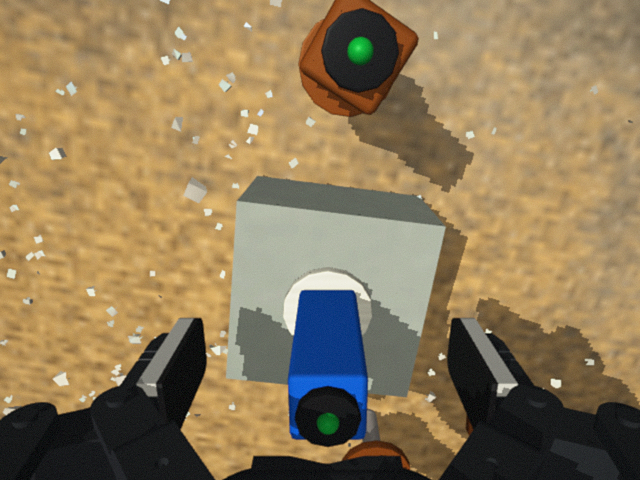

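Request:
jog_arm:
  increments:
    - {"slide": [0, 0, -8], "rotation": [0, 0, 0]}
    - {"slide": [0, 0, -16], "rotation": [0, 0, 0]}
    - {"slide": [0, 0, -20], "rotation": [0, 0, 0]}
    - {"slide": [0, 0, -25], "rotation": [0, 0, 0]}
    - {"slide": [0, 0, -25], "rotation": [0, 0, 0]}
    - {"slide": [0, 0, -25], "rotation": [0, 0, 0]}
    - {"slide": [-15, 0, -25], "rotation": [0, 0, 0]}
    - {"slide": [-15, 0, -15], "rotation": [0, 0, 0]}
    - {"slide": [-15, 0, 0], "rotation": [0, 0, 0]}
    - {"slide": [0, 0, 0], "rotation": [0, 0, 0]}
    - {"slide": [0, 0, 0], "rotation": [0, 0, 0]}
    - {"slide": [0, 0, 0], "rotation": [0, 0, 0]}
    - {"slide": [0, 0, 0], "rotation": [0, 0, 0]}

```text
time: 31.38
tool_pos: [0.3943, -0.2774, 0.2212]
tool_rot: [-0.001, 0.996, 0.088, -0.0]
contact_force: [-0.7, -0.1, -0.0]
gripper_width: 1.0
```

```bash
python3 - <<'E'
from h import *
f=optics.grab_frame("wrist"); cv2.imwrite("pics/w13.png",f["frame"])
f=optics.grab_frame("scene"); cv2.imwrite("pics/s13.png",cv2.resize(f["frame"][220:340,220:430],None,fx=3.8,fy=3.8,interpolation=cv2.INTER_CUBIC))
s=state();print(s["time"],s["contact_force"],s["gripper_width"])
E
```

```text
31.4833 [1.07079273 0.29419569 0.2731939 ] 1.0013111935102141
```

View pics/w13.png

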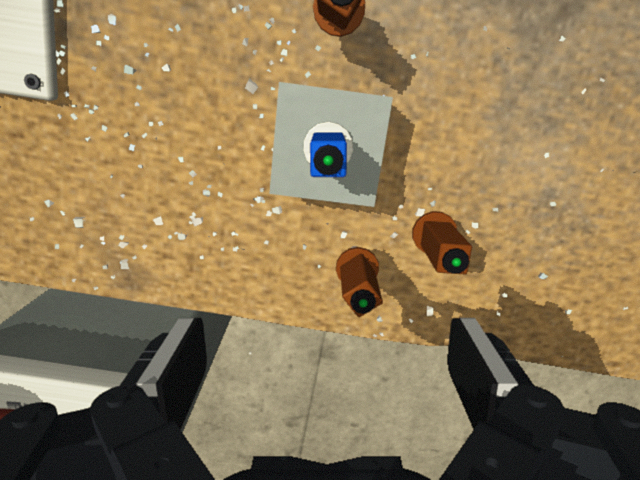

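View pics/s13.png

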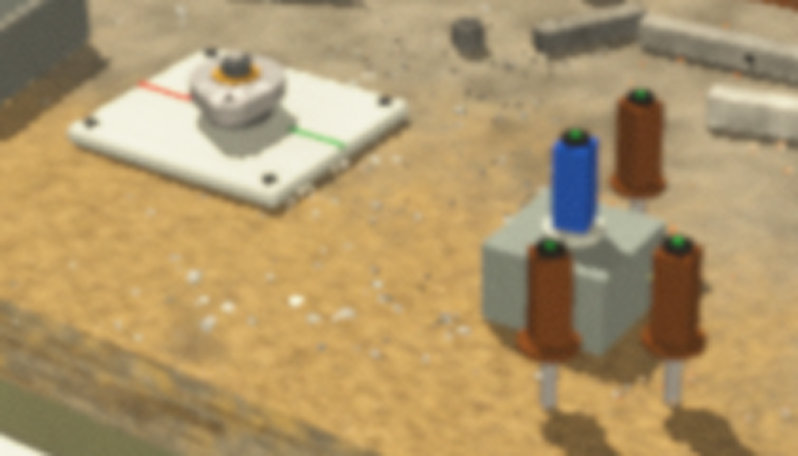

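The pictures show the probe upright in its stand with the flange on the block, the look-alikes where they were, and the gripper clear. Handing the job in.

```bash
python3 -c "
from plant import manip
print(manip.job_done())"
```

```text
the job is handed in; nothing more can be done
None
```

I traced the cam with the blue probe from the red mark round the nose to the green mark, put the probe back in its stand, and handed the job in at about 31.5 s of the 72 s.

- **First touch:** it came at the red line, within about 1 mm of it, approaching from outside.
- **Force while tracing:** every check read a normal force of 4.2 to 6.5 N. Counting drag, the total was about 5 to 7.7 N. Contact showed at every check; I checked every 5 to 7 rows and did not sample in between.
- **Finish:** the stylus moved away outward with the tool 6 to 7 mm past the green line. The tip itself was probably about 3 to 4 mm past it, because drag bent it back.
- **Return:** the probe went back to the recorded grasp pose within about 0.5 mm. The vertical force rose to about 5 N as the flange seated, and the probe stayed put when released. The last pictures show it upright with the flange on the block, and the gripper open and clear.
- **Bystanders:** the cam, plate and brown look-alikes look undisturbed. I did not check the loose bar, packer and nut separately, but the arm never went near where they lie.

**Disagreements:** two estimates did not fully agree.
- **Cam height:** it came out 4 to 5 mm different between the wrist and scene cameras. I worked nearer the scene camera's value.
- **Cam centre:** judged by contact, it drifted about 1.5 to 3 mm from the camera value as the force direction turned. I put this down to give in the grip and arm, and corrected for it from the force readings.

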